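# Load the sprung dish dispenser

## Robot

A 6-joint arm with a two-finger parallel gripper is mounted at the origin on a cart in front of the work surface, level with it; the furniture and walls round the work are solid. World frame = base frame: x ahead of the robot, y to its left, z up, the work surface at z = 0. Lengths are in mm, angles in degrees, forces in N, time in s.
With the tool pointing down it reaches from about 350 to 775 mm from the base axis. Payload 5.5 kg.
Tool frame: the origin (TCP) lies at the very end of the fingers, on their centre line; the grasp point (between the pads) lies 19 mm behind it (env.grip_depth is the distance from the TCP to the grasp point, in mm); z points along the fingers, y is the line along which they close (so a half turn about z gives the same grasp; the last joint's range is limited). The gripper opens to 85 mm and grips with 20 to 120 N. Pads are 22 mm wide; open, the fingers measure 114 mm over their backs; the gripper's body (76 mm by 85 mm) begins 54 mm behind the grasp point. The pads swing forward as they close: fully open they stand 13 mm farther back than shut.
Start: joints at [-79.676, 17.945, 2.641, 74.691, 0, 82.002], TCP at [180.763, -545.891, 231.323] pointing down, gripper open.
Joint ranges: [-158.12, 158.12], [-49.38, 96.58], [-58.88, 72.47], [-126.05, 133.96], [-84.25, 85.87], [-180, 180]. Speed limits (degrees/s): [147.25, 147.25, 180, 180, 180, 180].

## Interface

Orientations are given as a 3x3 rotation matrix whose columns are the frame's x, y, z axes.
In Python, from plant import sensors, capture, camera_model, env gives the robot as it stands.
- The arm moves only by the tool jog_arm, never from a script. Its argument "deltas" is a list of rows, each an object of numbers: "tx", "ty", "tz": the shift along the tool's x, y, z scaled (see below); "ax", "ay", "az": the turn, a rotation vector about the tool's x, y, z scaled (see below); "grip": the opening, from 0 (shut) to 1 (fully open). In form: [{"tx": .., "ty": .., "tz": .., "ax": .., "ay": .., "az": .., "grip": ..}, ...]. A call has 1 to 5 rows; each row shifts and turns the commanded pose from where the row before left it, along the tool's axes as they then stand; what a row does not reach is not made up. The controller multiplies each number of a shift by 0.15 m and each number of a turn by 0.12 rad. A row lasts 1/12 s, in which the tool goes at most 41.7 mm and 7.16 degrees, less where a joint would pass 70% of its speed; a pose out of reach is approached as far as the arm can. A call with a number of a shift or a turn outside -1 to 1 is refused whole. A call with a gripper value outside its range is refused whole. The fingers move at their own pace and stop on an object; "newtons" is the grip in N (left out, the last holds). Time passes only in rows, so rows that do not move let the fingers close. It gives the time, the measured TCP pose, the force, the opening and the grip force at its end, in the units of the state.
- sensors.get_state(): the state, without advancing time (a new reading comes with each control period).
- capture(name): name is "scene" or "top" or "wrist"; returns the picture (420x560x3 uint8, red, green, blue); there is no depth.
- camera_model(name): a dict with "vertical_fov" (degrees; the focal length in pixels is half the picture's height over the tangent of half this angle, whatever the lens; pixels are square), "cx", "cy" (the principal point, pixels), "pose" (4x4, takes a point from camera to world coordinates); the wrist camera has in their place "mount" (4x4, takes a point from camera to tool coordinates, whose origin is the TCP and whose axes are the flange's). Camera axes: x right, y up, looking along -z (the intrinsics and any distortion apply to the point x, -y, -z); pixel columns grow to the right and rows downward; lengths in mm; the calibration is good to about 2 mm. A picture is of the moment at which its call begins: read the wrist's pose just before it. camera_model takes no time and is no camera call.
- env.job_done(): hands the job in; it is judged then, once.
The state is a dict: "time_s": time; "qpos": joint angles; "dq": joint speeds; "effort": joint torques, N m; "ee_pos": TCP position; "ee_rot": TCP orientation; "ft_force": force on the tool from outside, world axes, zero at the start; "wrist_torque": the same for the moment, N m; "grip_width": finger opening in mm; "finger_force": force on a finger pad.
Only numpy, scipy, OpenCV 4.12 (cv2) and the standard library are available. Lean on these libraries where they do the work, as an engineer would, in place of code of your own. Each camera call takes 0.05 s, during which the arm holds its last target. There are 200 camera calls.

## Task

Load the dish dispenser: gently set the deep oblong dish upright and centred on its sprung platform, lengthwise between the two end towers, then gently set the shallow oblong dish upright and squarely on top of it, letting go each time so that the platform sinks under the weight. Then swing the keeper arm fully closed over the stack, let go, and leave the other things on the worktop where they are. Never drop a dish onto the platform.

Things in the scene. Friction and masses are not known exactly. Their poses are not given: they have to be found in the camera images.
- dispenser: Steel dish dispenser fixed to the worktop. Origin: centre of its underside; x along its length through the two towers, pointing away from the robot, turned up to 0.3 rad; z up. Base 240x100x8 mm. Towers 26 (x) by 84 mm (y), tops at z = 118 mm, centred at x = -95 and +95 mm, 164 mm free between them; long sides open. The keeper arm is pivoted on the tower at x = -95 mm.
- carrier_top (a point): Centre of the top face of the sprung platform between the towers, an aluminium plate 156 mm (x) by 36 mm (y) by 8 mm, so narrower than the dishes: the fingers pass beside it. Axes as the dispenser's. When empty it stands 98 mm above the worktop.
- carrier (a joint): How far the platform has sunk, in m: 0 empty (top), stop at 0.080. The spring starts to yield at about 0.4 N and gives 1 mm per 0.08 N (80 N/m), strongly damped: it settles in about 1 s. The deep dish sinks it 30 to 46 mm, both together 55 to 80 mm (the dishes' weights vary).
- keeper (a joint): Keeper arm angle in rad: 0 closed at its stop, pointing along the dispenser's +x over the stack; grows counter-clockwise seen from above, to +y; starts at 1.3 to 1.9. Vertical axis at the dispenser's x = -95 mm, y = 0; light friction, stays where left. Flat steel bar 82x16x6 mm, underside 120 mm above the worktop; it clears the stack once both dishes have sunk.
- keeper_stub (a point): Top end of the upright black stub (14 mm diameter, 36 mm tall) on the keeper's free end, 75 mm from the pivot axis; this point is 161 mm above the worktop. Pinch it from above or push it sideways.
- deep_dish: Deep white oblong ceramic dish, open on top with a flat underside: 150 mm (x) by 60 mm (y) by 44 mm tall, walls and floor 5 mm. Origin: centre of its underside; z up. About 0.30 to 0.41 kg. Starts upright on the worktop, on the left or the right of the dispenser; its length at most 0.45 rad off the world x.
- shallow_dish: Shallow white oblong ceramic dish, same outline but lower: 150 mm (x) by 60 mm (y) by 24 mm tall, walls and floor 5 mm, flat underside that rests on the rim of the deep dish. Origin: centre of its underside; z up. About 0.21 to 0.29 kg. Starts on the other side of the dispenser; its length at most 0.45 rad off the world x.
- pepper_mill: Bystander, to be left alone: dark wooden pepper mill, 58 mm across, 150 mm tall. Origin: centre of its underside.
- salt_shaker: Bystander, to be left alone: salt shaker, 44 mm across, 90 mm tall. Origin: centre of its underside.
- glass_a: Bystander, to be left alone: drinking glass, 80 mm across, 91 mm tall. Origin: centre of its underside.
- jam_jar: Bystander, to be left alone: jam jar with a white lid, about 60 mm across, 99 mm tall. Origin: centre of its underside.
- tea_tin: Bystander, to be left alone: round tin, 75 mm across, 58 mm tall. Origin: centre of its underside.
- lemon_b: Bystander, to be left alone: lemon, 72 x 57 mm, 58 mm tall. Origin: centre of its underside.

How it is judged:
By the outcome, as a careful person would: the job done as asked, in the order asked, and still so for the second after the job is handed in, with the robot touching nothing.
It also fails if it takes over 70 s, if anything falls off the work surface, if the arm or the gripper's body presses on something with over 40 N, if the wrist force passes 120 N, or if a joint passes its speed limit or range.

## Working session

There is one attempt and no reset: what is moved stays moved. The work goes in short steps, Python scripts to look and compute and a tool call to move; the robot and the scene stay as the last step left them, time stands still between calls to the robot, and variables do not carry over. Pictures are saved under pics/ and viewed, at most 10 in all, crops included, and the job is handed in when it is done.

Besides the shell and the picture viewer there is one more tool, called as a command line: name --argument value ..., lists and objects as JSON in quotes. jog_arm: Moves the arm, as the interface text tells. Its arguments: {"type":"object","properties":{"deltas":{"type":"array","items":{"type":"object","properties":{"tx":{"type":"number","minimum":-1,"maximum":1},"ty":{"type":"number","minimum":-1,"maximum":1},"tz":{"type":"number","minimum":-1,"maximum":1},"ax":{"type":"number","minimum":-1,"maximum":1},"ay":{"type":"number","minimum":-1,"maximum":1},"az":{"type":"number","minimum":-1,"maximum":1},"grip":{"type":"number"}}}},"newtons":{"type":"number"}},"required":["deltas"]}

```bash
ls; mkdir -p pics; python3 - <<'E'
from plant import sensors, capture, camera_model, env
import cv2,numpy as np
np.set_printoptions(precision=3,suppress=True)
for n in ["scene","top"]:
    im=capture(n); cv2.imwrite(f"pics/{n}0.png",im[:,:,::-1]); print(n,camera_model(n))
print(camera_model("wrist")); print(sensors.get_state(), env.grip_depth)
E
```

```text
pics
scene {'vertical_fov': 43.8771365089671, 'cx': 273.4283740863738, 'cy': 205.27540286966303, 'pose': array([[  -0.436,    0.51 ,   -0.741, -418.325],
       [  -0.9  ,   -0.231,    0.37 ,  460.23 ],
       [   0.018,    0.828,    0.56 ,  900.327],
       [   0.   ,    0.   ,    0.   ,    1.   ]])}
top {'vertical_fov': 49.63188154118444, 'cx': 282.94160712267876, 'cy': 211.37039482170923, 'pose': array([[  -0.003,    0.989,   -0.151,  413.672],
       [  -1.   ,    0.001,    0.031,  -17.035],
       [   0.031,    0.151,    0.988, 1338.493],
       [   0.   ,    0.   ,    0.   ,    1.   ]])}
{'vertical_fov': 62.16269783926363, 'cx': 275.8123378803938, 'cy': 207.7711952860075, 'mount': array([[  -0.001,    0.955,    0.297,   76.437],
       [   1.   ,    0.001,   -0.   ,    0.885],
       [  -0.   ,    0.297,   -0.955, -143.304],
       [   0.   ,    0.   ,    0.   ,    1.   ]])}
{'time_s': 0.1, 'qpos': array([-79.676,  17.986,   2.583,  74.692,   0.   ,  82.   ]), 'dq': array([ 0.08 ,  0.023,  0.173,  0.005, -0.011, -0.07 ]), 'effort': array([  0.002, -48.172,  29.924,   0.013,  -0.   ,   0.   ]), 'ee_pos': array([ 180.67 , -545.391,  230.505]), 'ee_rot': array([[ 0.949,  0.314, -0.   ],
       [ 0.314, -0.949,  0.002],
       [ 0.   , -0.002, -1.   ]]), 'ft_force': array([-0.393, -0.018, -0.414]), 'wrist_torque': array([0.002, 0.011, 0.015]), 'finger_force': 0.0, 'grip_width': 85.23799610763761} 18.700000000000003
```

View pics/top0.png

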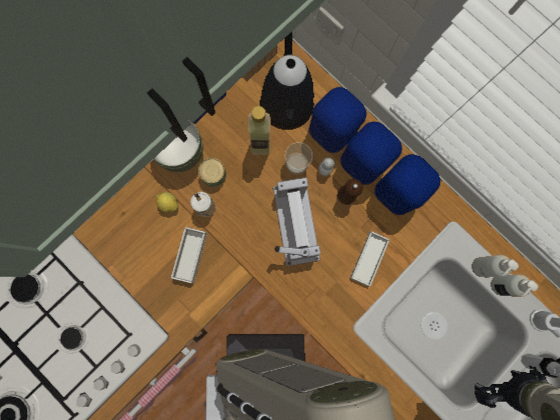

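View pics/scene0.png

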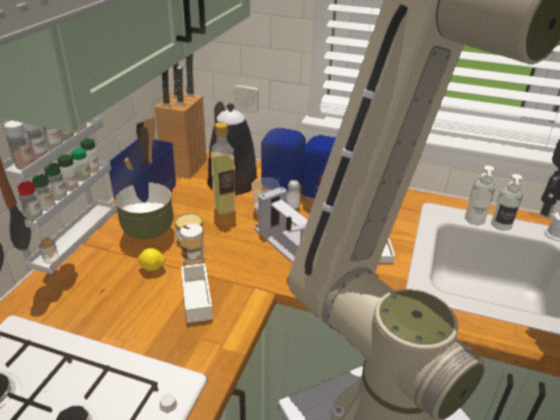

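The top view shows the left dish near (189,255), the right dish near (370,259), and the dispenser towers at (291,187) and (299,255). The keeper stub is near (277,249), on the +y side. The scene view shows the left dish at (197,292), while the arm hides the right one.

```bash
cat > h.py <<'E'
from plant import sensors, capture, camera_model, env
import cv2,numpy as np
np.set_printoptions(precision=3,suppress=True)
def cam(n):
    m=camera_model(n); f=210/np.tan(np.radians(m["vertical_fov"]/2))
    if n=="wrist":
        s=sensors.get_state(); T=np.eye(4); T[:3,:3]=s["ee_rot"]; T[:3,3]=s["ee_pos"]; P=T@m["mount"]
    else: P=np.array(m["pose"])
    return f,m["cx"],m["cy"],P
def shot(n,name=None):
    c=cam(n); im=capture(n)[:,:,::-1].copy()
    if name: cv2.imwrite(f"pics/{name}.png",im)
    return c,im
def cast(c,px,z):
    f,cx,cy,P=c; px=np.atleast_2d(px).astype(float)
    d=np.c_[(px[:,0]-cx)/f,-(px[:,1]-cy)/f,-np.ones(len(px))]@P[:3,:3].T
    t=(z-P[2,3])/d[:,2]; return P[:3,3]+d*t[:,None]
def proj(c,X):
    f,cx,cy,P=c; q=(np.atleast_2d(X)-P[:3,3])@P[:3,:3]
    return np.c_[cx+f*q[:,0]/-q[:,2],cy-f*q[:,1]/-q[:,2]]
def rect(c,mask,z):
    "min area rect, in world at height z, of a mask's hull: centre, long, short, angle(deg) of long axis from x"
    p=cv2.findNonZero(mask.astype(np.uint8))[:,0,:]; h=cv2.convexHull(p)[:,0,:]
    w=cast(c,h,z)[:,:2].astype(np.float32)
    (x,y),(a,b),_=r=cv2.minAreaRect(w); bx=cv2.boxPoints(r)
    e=[bx[1]-bx[0],bx[2]-bx[1]]; e=max(e,key=np.linalg.norm)
    ang=(np.degrees(np.arctan2(e[1],e[0]))+90)%180-90
    return np.array([x,y]),max(a,b),min(a,b),ang
def comp(mask,seed):
    n,l,s,ce=cv2.connectedComponentsWithStats(mask.astype(np.uint8))
    k=min((i for i in range(1,n) if s[i,4]>60),key=lambda i:np.hypot(*(ce[i]-seed)))
    return l==k
E
python3 - <<'E'
from h import *
im=cv2.imread("pics/top0.png"); c=cam("top")
hsv=cv2.cvtColor(im,cv2.COLOR_BGR2HSV); m=(hsv[...,1]<60)&(hsv[...,2]>110)
for n,s in [("L",(189,255)),("R",(370,259)),("disp",(297,221))]:
    k=comp(m,s)
    for z in ([24,44] if n!="disp" else [118,8]): print(n,z,k.sum(),*rect(c,k,z))
print(cast(c,[(277,249)],161))
cv2.imwrite("pics/crop.png",cv2.resize(im[150:300,160:400],None,fx=3,fy=3,interpolation=cv2.INTER_CUBIC))
E
```

```text
L 24 1023 [489.022 214.417] 150.93557739257812 61.80698776245117 -13.833328
L 44 1023 [487.876 210.895] 148.63905334472656 60.86658477783203 -13.833336
R 24 1031 [ 477.604 -311.587] 149.03662109375 61.46183776855469 -24.50679
R 44 1031 [ 476.631 -307.106] 146.76904296875 60.52669143676758 -24.506783
disp 118 1650 [568.458 -93.815] 178.616455078125 108.741455078125 4.1199265
disp 8 1650 [ 582.409 -100.735] 194.7147216796875 118.54204559326172 4.1199417
[[495.211 -38.795 161.   ]]
```

View pics/crop.png

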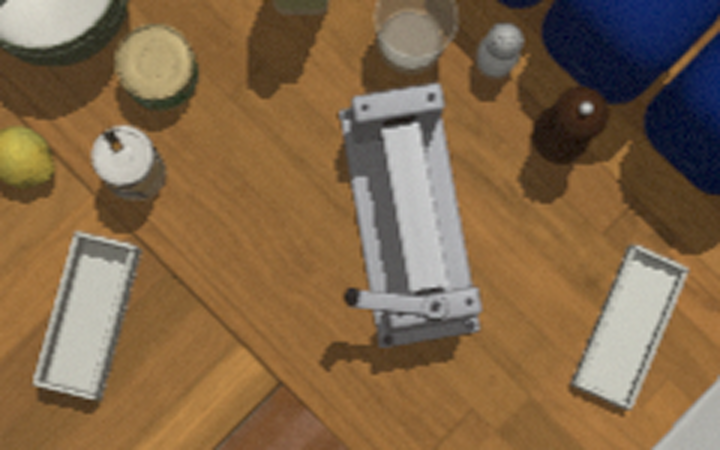

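The left dish looks deeper because its inner wall is more visible. The keeper stub is at crop (352,297), pointing roughly +y. I'll move to one high wrist view that covers everything.

jog_arm --deltas '[{"tz":-0.2,"az":0.89},{"tz":-0.2,"az":0.89},{"tz":-0.25,"az":0.89},{"tx":0.16,"ty":-0.21},{"tx":0.16,"ty":-0.21}]'

```text
validation failed for argument at $.de...
```

jog_arm --deltas '[{"tx":0.16,"ty":-0.21},{"tx":0.16,"ty":-0.21},{"tx":0.16,"ty":-0.21},{"tx":0.16,"ty":-0.21},{"tx":0.16,"ty":-0.21}]'

```text
validation failed for argument at $.de...
```

jog_arm --deltas '[{"tx":0.16,"ty":-0.21},{"tx":0.16,"ty":-0.21},{"tx":0.16,"ty":-0.21},{"tx":0.16,"ty":-0.21},{"tx":0.16,"ty":-0.21}]'

```text
validation failed for argument at $.de...
```

jog_arm --deltas '[{"tx":0.16,"ty":-0.21},{"tx":0.16,"ty":-0.21},{"tx":0.16,"ty":-0.21},{},{}]'

```text
validation failed for argument at $.de...
```

```bash
python3 - <<'E'
from h import *
s=sensors.get_state(); print(s["time_s"],s["ee_pos"],s["ee_rot"],s["dq"])
shot("wrist","w1")
E
```

```text
0.1 [ 180.67  -545.391  230.505] [[ 0.949  0.314 -0.   ]
 [ 0.314 -0.949  0.002]
 [ 0.    -0.002 -1.   ]] [ 0.08   0.023  0.173  0.005 -0.011 -0.07 ]
```

View pics/w1.png

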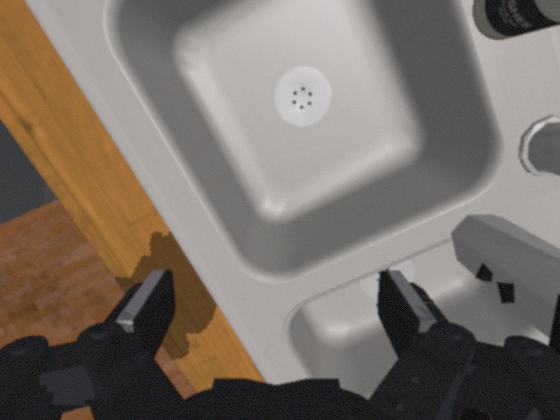

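The moves were refused, so this wrist view only shows the sink. I'll retry with every field given.

jog_arm --deltas '[{"tx":0,"ty":0,"tz":-0.2,"ax":0,"ay":0,"az":0.89,"grip":1},{"tx":0,"ty":0,"tz":-0.2,"ax":0,"ay":0,"az":0.89,"grip":1},{"tx":0,"ty":0,"tz":-0.25,"ax":0,"ay":0,"az":0.89,"grip":1},{"tx":0.16,"ty":-0.21,"tz":0,"ax":0,"ay":0,"az":0,"grip":1},{"tx":0.16,"ty":-0.21,"tz":0,"ax":0,"ay":0,"az":0,"grip":1}]'

```text
time_s: 0.57
ee_pos: [228.8, -485.3, 331.2]
ee_rot: [[1.0, -0.005, 0.002], [-0.005, -1.0, -0.006], [0.002, 0.006, -1.0]]
ft_force: [0.7, 0.1, -0.7]
grip_width: 85.5
finger_force: 0.0
```

jog_arm --deltas '[{"tx":0.16,"ty":-0.21,"tz":0,"ax":0,"ay":0,"az":0,"grip":1},{"tx":0.16,"ty":-0.21,"tz":0,"ax":0,"ay":0,"az":0,"grip":1},{"tx":0.16,"ty":-0.21,"tz":0,"ax":0,"ay":0,"az":0,"grip":1},{"tx":0.16,"ty":-0.21,"tz":0,"ax":0,"ay":0,"az":0,"grip":1},{"tx":0.16,"ty":-0.21,"tz":0,"ax":0,"ay":0,"az":0,"grip":1}]'

```text
time_s: 0.98
ee_pos: [349.5, -323.7, 328.7]
ee_rot: [[1.0, -0.001, -0.0], [-0.001, -1.0, 0.0], [-0.0, -0.0, -1.0]]
ft_force: [1.0, 0.1, 0.7]
grip_width: 85.3
finger_force: 0.0
```

jog_arm --deltas '[{"tx":0.16,"ty":-0.21,"tz":0,"ax":0,"ay":0,"az":0,"grip":1},{"tx":0.16,"ty":-0.21,"tz":0,"ax":0,"ay":0,"az":0,"grip":1},{"tx":0.16,"ty":-0.21,"tz":0,"ax":0,"ay":0,"az":0,"grip":1},{"tx":0.16,"ty":-0.21,"tz":0,"ax":0,"ay":0,"az":0,"grip":1},{"tx":0.16,"ty":-0.21,"tz":0,"ax":0,"ay":0,"az":0,"grip":1}]'

```text
time_s: 1.4
ee_pos: [469.7, -166.2, 328.8]
ee_rot: [[1.0, -0.001, 0.0], [-0.001, -1.0, -0.0], [0.0, 0.0, -1.0]]
ft_force: [1.0, -1.3, -0.1]
grip_width: 85.5
finger_force: 0.0
```

jog_arm --deltas '[{"tx":0.16,"ty":-0.21,"tz":0,"ax":0,"ay":0,"az":0,"grip":1},{"tx":0.16,"ty":-0.21,"tz":0,"ax":0,"ay":0,"az":0,"grip":1},{"tx":0.16,"ty":-0.21,"tz":0,"ax":0,"ay":0,"az":0,"grip":1},{"tx":0,"ty":0,"tz":0,"ax":0,"ay":0,"az":0,"grip":1},{"tx":0,"ty":0,"tz":0,"ax":0,"ay":0,"az":0,"grip":1}]'

```text
time_s: 1.82
ee_pos: [541.7, -71.6, 327.9]
ee_rot: [[1.0, 0.004, -0.001], [0.004, -1.0, 0.0], [-0.001, -0.0, -1.0]]
ft_force: [-0.8, -0.3, 0.7]
grip_width: 85.4
finger_force: 0.0
```

```bash
python3 - <<'E'
from h import *
s=sensors.get_state(); print(s["time_s"],s["ee_pos"],s["ee_rot"],s["dq"])
shot("wrist","w2")
E
```

```text
1.8167 [541.717 -71.58  327.897] [[ 1.     0.004 -0.001]
 [ 0.004 -1.     0.   ]
 [-0.001 -0.    -1.   ]] [-3.116 -1.375 -1.15   0.318 -0.658 -0.587]
```

View pics/w2.png

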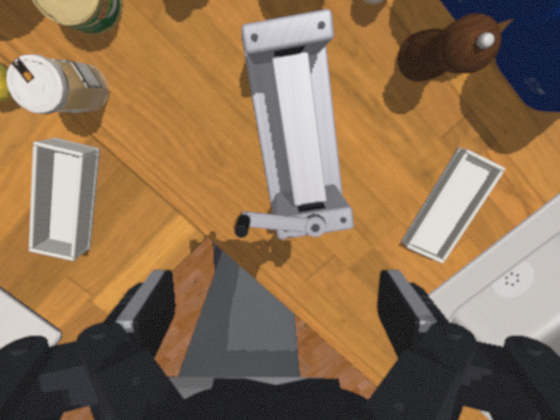

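This view confirms the deep dish is on the left, with rim corners about (35,141), (99,149), (30,250) and (82,259). The shallow dish is on the right, at (463,149), (503,170), (440,261) and (404,243). The platform runs (274,58)–(325,204), the pivot is at (315,226) and the stub top at (243,222).

```bash
python3 - <<'E'
from h import *
im=cv2.imread("pics/w2.png"); c=cam("wrist")
hsv=cv2.cvtColor(im,cv2.COLOR_BGR2HSV)
for n,s,z in [("deep",(65,200),44),("shal",(455,205),24)]:
  for v in (110,150):
    m=(hsv[...,1]<60)&(hsv[...,2]>v); k=cv2.morphologyEx(m.astype(np.uint8),cv2.MORPH_OPEN,np.ones((2,2)))
    k=comp(k,s); print(n,v,*rect(c,k,z))
def q(p,z):
    w=cast(c,p,z)[:,:2]; e=[np.linalg.norm(w[i]-w[i-1]) for i in range(4)]
    l=(w[0]+w[1]-w[2]-w[3]); print(w.mean(0),np.array(e),np.degrees(np.arctan2(l[1],l[0])))
q([(35,141),(99,149),(82,259),(30,250)],44)
q([(463,149),(503,170),(440,261),(404,243)],24)
q([(274,58),(309,52),(325,204),(294,208)],98)
q([(242,25),(330,11),(332,37),(245,53)],118)
print(cast(c,[(315,226)],126),cast(c,[(243,219)],161))
cv2.imwrite("pics/crop2.png",np.hstack([cv2.resize(im[125:275,15:115],None,fx=4,fy=4,interpolation=cv2.INTER_CUBIC),cv2.resize(im[100:250,240:340],None,fx=4,fy=4,interpolation=cv2.INTER_CUBIC)]))
E
```

```text
deep 110 [490.977 198.501] 160.68130493164062 78.8474349975586 -14.029053
deep 150 [491.455 200.184] 161.00567626953125 75.77935791015625 -14.512169
shal 110 [ 477.499 -309.986] 150.59918212890625 71.3926773071289 -24.38205
shal 150 [ 475.362 -314.693] 150.4186553955078 60.65225601196289 -24.585983
[491.611 200.675] [148.35   76.719 154.16   68.511] -15.582873094404919
[ 478.551 -309.805] [143.629  62.637 145.011  60.5  ] -25.600849806250434
[ 581.535 -100.055] [157.153  34.922 157.939  34.93 ] 8.169184850100999
[677.003 -83.668] [23.616 80.633 21.528 81.672] 6.338352337269331
[[ 490.063 -114.889  126.   ]] [[510.012 -42.56  161.   ]]
```

View pics/crop2.png

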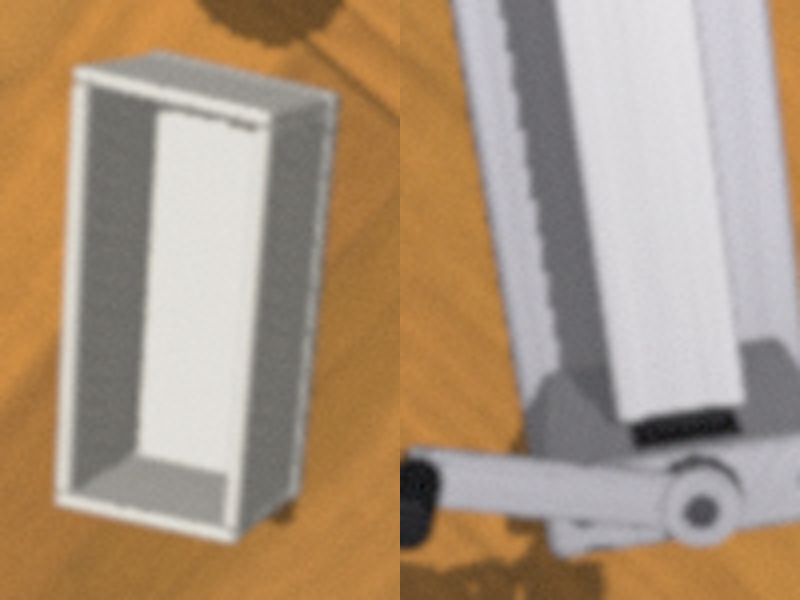

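The crop separates the deep dish rim from its outer wall: rim corners at crop (75,68), (270,118), (238,540) and (57,500). I'll recompute the poses from those.

```bash
cat >> h.py <<'E'
def quad(c,p,z):
    w=cast(c,p,z)[:,:2]; e=[np.linalg.norm(w[i]-w[i-1]) for i in range(4)]
    l=(w[0]+w[1]-w[2]-w[3]); return w.mean(0),np.array(e),np.degrees(np.arctan2(l[1],l[0]))
E
python3 - <<'E'
from h import *
c=cam("wrist")
print(quad(c,np.array([(75,68),(270,118),(238,540),(57,500)])/4+[15,125],44))
# dispenser axis from tower edges etc
f=quad(c,[(242,25),(330,11),(332,37),(245,53)],118)[0]; p=cast(c,[(315.5,227)],126)[0,:2]
d=f-p; print(np.linalg.norm(d),np.degrees(np.arctan2(d[1],d[0])),(f+p)/2)
# refine: dispenser along-axis from base/tower: free gap edges at z=118
im=cv2.imread("pics/w2.png")
cv2.imwrite("pics/crop3.png",np.hstack([cv2.resize(im[0:75,230:340],None,fx=5,fy=5,interpolation=cv2.INTER_CUBIC)]))
E
```

```text
(array([489.258, 209.263]), array([147.002,  58.624, 146.235,  59.71 ]), np.float64(-13.727895448947146))
190.73237925178088 9.593801905147807 [582.971 -99.562]
```

jog_arm --deltas '[{"tx":-0.07,"ty":-0.26,"tz":0,"ax":0,"ay":0,"az":0,"grip":1},{"tx":-0.07,"ty":-0.26,"tz":0,"ax":0,"ay":0,"az":0,"grip":1},{"tx":-0.07,"ty":-0.26,"tz":0,"ax":0,"ay":0,"az":0,"grip":1},{"tx":-0.07,"ty":-0.26,"tz":0,"ax":0,"ay":0,"az":0,"grip":1},{"tx":-0.07,"ty":-0.26,"tz":0,"ax":0,"ay":0,"az":0,"grip":1}]'

```text
time_s: 2.28
ee_pos: [487.7, 101.2, 329.1]
ee_rot: [[0.999, 0.035, -0.001], [0.035, -0.999, 0.018], [-0.0, -0.018, -1.0]]
ft_force: [0.0, -0.1, 0.5]
grip_width: 85.8
finger_force: 0.0
```

jog_arm --deltas '[{"tx":0,"ty":-0.24,"tz":0.1,"ax":0,"ay":0,"az":0,"grip":1},{"tx":0,"ty":-0.24,"tz":0.1,"ax":0,"ay":0,"az":0,"grip":1},{"tx":0,"ty":0,"tz":0.15,"ax":0,"ay":0,"az":1,"grip":1},{"tx":0,"ty":0,"tz":0.25,"ax":0,"ay":0,"az":1,"grip":1},{"tx":0,"ty":0,"tz":0,"ax":0,"ay":0,"az":0,"grip":1}]'

```text
time_s: 2.7
ee_pos: [478.9, 70.6, 232.3]
ee_rot: [[0.996, -0.081, -0.025], [-0.078, -0.992, 0.097], [-0.032, -0.095, -0.995]]
ft_force: [-1.9, 0.3, -1.8]
grip_width: 85.4
finger_force: 0.0
```

jog_arm --deltas '[{"tx":0,"ty":0,"tz":0,"ax":0,"ay":0,"az":0,"grip":1}]'

```text
time_s: 2.78
ee_pos: [483.0, 72.4, 238.1]
ee_rot: [[0.997, -0.076, -0.015], [-0.075, -0.992, 0.098], [-0.023, -0.096, -0.995]]
ft_force: [0.6, 0.1, 0.8]
grip_width: 85.2
finger_force: 0.0
```

```bash
cat >> h.py <<'E'
def to(x,y,ang):
    "shift in tool units and turn needed to bring TCP to (x,y) with tool x at ang"
    s=sensors.get_state(); R=s["ee_rot"]; a=np.degrees(np.arctan2(R[1,0],R[0,0])); d=np.array([x,y])-s["ee_pos"][:2]
    w=(a-ang+180)%360-180
    print("t",s["time_s"],"pos",s["ee_pos"],"ang",a,"width",s["grip_width"],"ff",s["finger_force"],"ft",s["ft_force"])
    print(" tx,ty mm now",R[:2,:2].T@d," units",R[:2,:2].T@d/150,"after turn units",np.array([[np.cos(np.radians(ang)),np.sin(np.radians(ang))],[np.sin(np.radians(ang)),-np.cos(np.radians(ang))]])@d/150,"az units",np.radians(w)/.12)
E
python3 - <<'E'
from h import *
to(489,210.5,-13.8); shot("wrist","w3")
E
```

```text
t 2.7833 pos [483.018  72.374 238.08 ] ang -4.280142549174404 width 85.19032071711374 ff 0.0 ft [0.607 0.144 0.77 ]
 tx,ty mm now [  -4.342 -137.536]  units [-0.029 -0.917] after turn units [-0.181 -0.904] az units 1.3846071403118425
```

View pics/w3.png

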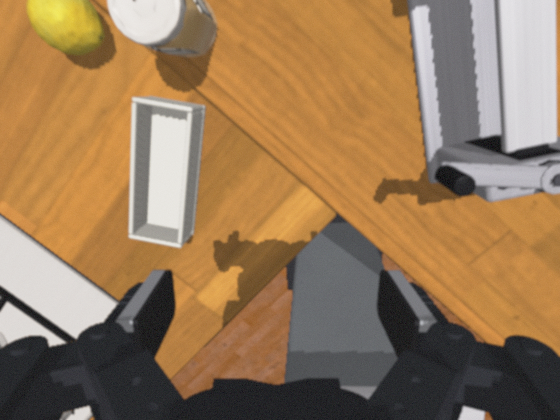

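The deep dish is at (165,170) in view. The arm was held back because joint 6 is at its 180° limit, so I'll use the half-turn grasp: turn to +166° with az negative.

jog_arm --deltas '[{"tx":0,"ty":0,"tz":0,"ax":0,"ay":0,"az":-1,"grip":1},{"tx":0,"ty":0,"tz":0,"ax":0,"ay":0,"az":-1,"grip":1},{"tx":0,"ty":0,"tz":0,"ax":0,"ay":0,"az":-1,"grip":1},{"tx":0,"ty":0,"tz":0,"ax":0,"ay":0,"az":-1,"grip":1},{"tx":0,"ty":0,"tz":0,"ax":0,"ay":0,"az":-1,"grip":1}]'

```text
time_s: 3.25
ee_pos: [487.8, 74.8, 243.5]
ee_rot: [[0.86, 0.511, -0.004], [0.509, -0.856, 0.097], [0.046, -0.085, -0.995]]
ft_force: [0.1, -0.4, 0.7]
grip_width: 85.2
finger_force: 0.0
```

jog_arm --deltas '[{"tx":0,"ty":0,"tz":0,"ax":0,"ay":0,"az":-1,"grip":1},{"tx":0,"ty":0,"tz":0,"ax":0,"ay":0,"az":-1,"grip":1},{"tx":0,"ty":0,"tz":0,"ax":0,"ay":0,"az":-1,"grip":1},{"tx":0,"ty":0,"tz":0,"ax":0,"ay":0,"az":-1,"grip":1},{"tx":0,"ty":0,"tz":0,"ax":0,"ay":0,"az":-1,"grip":1}]'

```text
time_s: 3.67
ee_pos: [487.9, 74.8, 243.5]
ee_rot: [[0.421, 0.907, -0.004], [0.903, -0.419, 0.097], [0.086, -0.044, -0.995]]
ft_force: [-0.5, 0.8, -0.6]
grip_width: 85.6
finger_force: 0.0
```

```bash
python3 - <<'E'
from h import *
to(489,210.5,166.2);s=sensors.get_state(); print(s["ee_rot"],s["qpos"],s["dq"])
E
```

```text
t 3.6667 pos [487.873  74.842 243.522] ang 64.9933899033804 width 85.64362086815791 ff 0.0 ft [-0.476  0.848 -0.637]
 tx,ty mm now [122.955 -55.796]  units [ 0.82  -0.372] after turn units [0.208 0.88 ] az units -14.719904758067901
[[ 0.421  0.907 -0.004]
 [ 0.903 -0.419  0.097]
 [ 0.086 -0.044 -0.995]] [ -4.035   8.608  -7.902  74.094   5.54  110.833] [  0.097   0.012  -0.046   0.034  -0.052 -81.774]
```

jog_arm --deltas '[{"tx":0,"ty":0,"tz":0,"ax":0,"ay":0,"az":-1,"grip":1},{"tx":0,"ty":0,"tz":0,"ax":0,"ay":0,"az":-1,"grip":1},{"tx":0,"ty":0,"tz":0,"ax":0,"ay":0,"az":-1,"grip":1},{"tx":0,"ty":0,"tz":0,"ax":0,"ay":0,"az":-1,"grip":1},{"tx":0,"ty":0,"tz":0,"ax":0,"ay":0,"az":-1,"grip":1}]'

```text
time_s: 4.08
ee_pos: [487.9, 74.8, 243.5]
ee_rot: [[-0.164, 0.986, -0.004], [0.982, 0.164, 0.097], [0.096, 0.012, -0.995]]
ft_force: [-0.4, 0.4, -0.4]
grip_width: 85.3
finger_force: 0.0
```

jog_arm --deltas '[{"tx":0,"ty":0,"tz":0,"ax":0,"ay":0,"az":-1,"grip":1},{"tx":0,"ty":0,"tz":0,"ax":0,"ay":0,"az":-1,"grip":1},{"tx":0,"ty":0,"tz":0,"ax":0,"ay":0,"az":-1,"grip":1},{"tx":0,"ty":0,"tz":0,"ax":0,"ay":0,"az":-1,"grip":1},{"tx":0,"ty":0,"tz":0,"ax":0,"ay":0,"az":-1,"grip":1}]'

```text
time_s: 4.5
ee_pos: [487.8, 74.9, 243.5]
ee_rot: [[-0.693, 0.721, -0.004], [0.718, 0.69, 0.097], [0.073, 0.065, -0.995]]
ft_force: [0.8, -0.8, 0.8]
grip_width: 85.3
finger_force: 0.0
```

jog_arm --deltas '[{"tx":0,"ty":0,"tz":0,"ax":0,"ay":0,"az":-1,"grip":1},{"tx":0,"ty":0,"tz":0,"ax":0,"ay":0,"az":-1,"grip":1},{"tx":0,"ty":0,"tz":0,"ax":0,"ay":0,"az":-1,"grip":1},{"tx":0,"ty":0,"tz":0,"ax":0,"ay":0,"az":-1,"grip":1},{"tx":0,"ty":0,"tz":0,"ax":0,"ay":0,"az":0,"grip":1}]'

```text
time_s: 4.92
ee_pos: [487.7, 74.9, 243.3]
ee_rot: [[-0.946, 0.323, -0.004], [0.321, 0.942, 0.097], [0.035, 0.091, -0.995]]
ft_force: [1.1, -0.0, -0.1]
grip_width: 85.4
finger_force: 0.0
```

```bash
cat >> h.py <<'E'
def tilt():
    R=sensors.get_state()["ee_rot"]; v=R.T@np.cross(R[:,2],[0,0,-1.]); print("tilt units ax,ay",v[:2]/.12)
E
python3 - <<'E'
from h import *
to(489,210.5,166.2);tilt();s=sensors.get_state(); print(s["ee_rot"],s["qpos"],s["dq"])
E
```

```text
t 4.9167 pos [487.721  74.866 243.318] ang 161.2757922445873 width 85.40836257473326 ff 0.0 ft [ 1.054 -0.028 -0.066]
 tx,ty mm now [ 42.303 128.2  ]  units [0.282 0.855] after turn units [0.207 0.88 ] az units -0.7161969865349243
tilt units ax,ay [ 0.755 -0.293]
[[-0.946  0.323 -0.004]
 [ 0.321  0.942  0.097]
 [ 0.035  0.091 -0.995]] [-4.035  8.612 -7.926 74.086  5.543 14.751] [-0.026  0.125 -0.596 -0.046  0.068 10.608]
```

jog_arm --deltas '[{"tx":0,"ty":0,"tz":0,"ax":0.75,"ay":-0.29,"az":-0.55,"grip":1},{"tx":0.05,"ty":0.22,"tz":0,"ax":0,"ay":0,"az":0,"grip":1},{"tx":0.05,"ty":0.22,"tz":0,"ax":0,"ay":0,"az":0,"grip":1},{"tx":0.05,"ty":0.22,"tz":0.1,"ax":0,"ay":0,"az":0,"grip":1},{"tx":0.05,"ty":0.22,"tz":0.1,"ax":0,"ay":0,"az":0,"grip":1}]'

```text
time_s: 5.33
ee_pos: [493.7, 212.2, 213.6]
ee_rot: [[-0.964, 0.267, 0.004], [0.267, 0.964, 0.003], [-0.003, 0.004, -1.0]]
ft_force: [1.3, 0.1, -0.6]
grip_width: 85.4
finger_force: 0.0
```

jog_arm --deltas '[{"tx":0,"ty":0,"tz":0.25,"ax":0,"ay":0,"az":0,"grip":1},{"tx":0,"ty":0,"tz":0.15,"ax":0,"ay":0,"az":0,"grip":1},{"tx":0,"ty":0,"tz":0,"ax":0,"ay":0,"az":0,"grip":1},{"tx":0,"ty":0,"tz":0,"ax":0,"ay":0,"az":0,"grip":1}]'

```text
time_s: 5.67
ee_pos: [491.5, 210.4, 151.4]
ee_rot: [[-0.964, 0.264, -0.003], [0.264, 0.964, 0.001], [0.003, 0.0, -1.0]]
ft_force: [-0.3, -0.4, 0.3]
grip_width: 85.5
finger_force: 0.0
```

```bash
python3 - <<'E'
from h import *
to(489,210.5,166.2);tilt();s=sensors.get_state(); print(s["qpos"],s["dq"]); shot("wrist","w4")
E
```

```text
t 5.6667 pos [491.458 210.444 151.433] ang 164.67568600564084 width 85.47627593306912 ff 0.0 ft [-0.263 -0.356  0.29 ]
 tx,ty mm now [ 2.385 -0.596]  units [ 0.016 -0.004] after turn units [ 0.016 -0.004] az units -0.2217024836316116
tilt units ax,ay [ 0.003 -0.026]
[ 14.515  15.76  -11.785  62.599   0.105  29.839] [-0.89  -1.652  2.756  0.609 -0.104 -0.503]
```

View pics/w4.png

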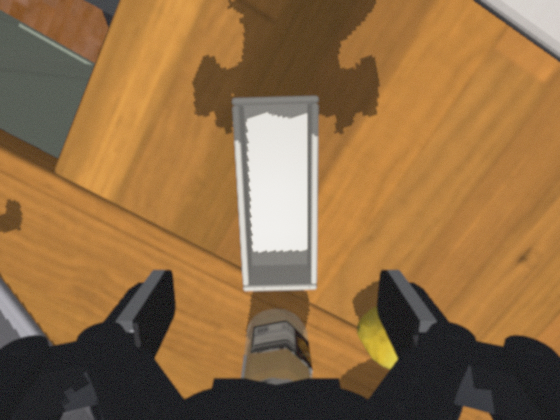

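The dish sits squarely under the gripper, with outer rim corners about (233,98), (318,96), (316,289) and (244,291). The jam jar is beyond its far end at (280,355).

```bash
python3 - <<'E'
from h import *
c=cam("wrist"); r=quad(c,[(316,289),(244,291),(233,98),(318,96)],44); print(r); to(*r[0],r[2]+180)
print(cast(cam("top"),[(201,202)],99))
E
```

```text
(array([491.723, 211.972]), array([150.233,  58.906, 150.705,  58.636]), np.float64(-13.993532674431824))
t 5.7167 pos [492.544 210.438 152.748] ang 164.67098500563176 width 85.06526037577721 ff 0.0 ft [ 0.94  -0.421 -0.031]
 tx,ty mm now [1.197 1.262]  units [0.008 0.008] after turn units [0.008 0.009] az units -0.19423802987552125
[[629.112 169.309  99.   ]]
```

jog_arm --deltas '[{"tx":0.008,"ty":0.007,"tz":0.2,"ax":0,"ay":0,"az":-0.19,"grip":1},{"tx":0,"ty":0,"tz":0.25,"ax":0,"ay":0,"az":0,"grip":1},{"tx":0,"ty":0,"tz":0.25,"ax":0,"ay":0,"az":0,"grip":1},{"tx":0,"ty":0,"tz":0.15,"ax":0,"ay":0,"az":0,"grip":1},{"tx":0,"ty":0,"tz":0.07,"ax":0,"ay":0,"az":0,"grip":1}]'

```text
time_s: 6.13
ee_pos: [490.6, 211.2, 12.3]
ee_rot: [[-0.97, 0.243, -0.003], [0.243, 0.97, 0.001], [0.003, 0.001, -1.0]]
ft_force: [-1.5, -0.4, 0.3]
grip_width: 84.9
finger_force: 0.0
```

jog_arm --deltas '[{"tx":0,"ty":0,"tz":0,"ax":0,"ay":0,"az":0,"grip":1},{"tx":0,"ty":0,"tz":0,"ax":0,"ay":0,"az":0,"grip":1},{"tx":0,"ty":0,"tz":0,"ax":0,"ay":0,"az":0,"grip":1}]'

```text
time_s: 6.38
ee_pos: [492.8, 212.2, 15.6]
ee_rot: [[-0.97, 0.241, 0.002], [0.241, 0.97, 0.003], [-0.001, 0.003, -1.0]]
ft_force: [0.3, 1.0, 0.4]
grip_width: 85.8
finger_force: 0.0
```

jog_arm --deltas '[{"tx":0.01,"ty":0,"tz":0.04,"ax":0,"ay":0,"az":0,"grip":1},{"tx":0,"ty":0,"tz":0,"ax":0,"ay":0,"az":0,"grip":0.8},{"tx":0,"ty":0,"tz":0,"ax":0,"ay":0,"az":0,"grip":0.6},{"tx":0,"ty":0,"tz":0,"ax":0,"ay":0,"az":0,"grip":0.4},{"tx":0,"ty":0,"tz":0,"ax":0,"ay":0,"az":0,"grip":0.4}]' --newtons 35

```text
time_s: 6.8
ee_pos: [489.2, 212.3, 7.7]
ee_rot: [[-0.971, 0.241, -0.001], [0.241, 0.971, 0.002], [0.002, 0.001, -1.0]]
ft_force: [-0.7, 0.7, 4.7]
grip_width: 59.6
finger_force: 39.5
```

jog_arm --deltas '[{"tx":0,"ty":0,"tz":0,"ax":0,"ay":0,"az":0,"grip":0.4},{"tx":0,"ty":0,"tz":0,"ax":0,"ay":0,"az":0,"grip":0.4},{"tx":0,"ty":0,"tz":0,"ax":0,"ay":0,"az":0,"grip":0.4}]'

```text
time_s: 7.05
ee_pos: [489.2, 212.3, 7.7]
ee_rot: [[-0.971, 0.241, -0.001], [0.241, 0.971, 0.002], [0.002, 0.001, -1.0]]
ft_force: [-1.7, 0.2, 5.8]
grip_width: 59.4
finger_force: 39.6
```

jog_arm --deltas '[{"tx":0,"ty":0,"tz":-0.1,"ax":0,"ay":0,"az":0,"grip":0.4},{"tx":0,"ty":0,"tz":-0.2,"ax":0,"ay":0,"az":0,"grip":0.4},{"tx":0,"ty":0,"tz":-0.25,"ax":0,"ay":0,"az":0,"grip":0.4},{"tx":0,"ty":0,"tz":-0.25,"ax":0,"ay":0,"az":0,"grip":0.4},{"tx":0,"ty":0,"tz":-0.25,"ax":0,"ay":0,"az":0,"grip":0.4}]'

```text
time_s: 7.47
ee_pos: [488.1, 211.6, 165.1]
ee_rot: [[-0.971, 0.241, -0.005], [0.241, 0.971, 0.001], [0.005, -0.001, -1.0]]
ft_force: [1.1, -0.2, -3.2]
grip_width: 59.6
finger_force: 39.2
```

jog_arm --deltas '[{"tx":0,"ty":0,"tz":-0.25,"ax":0,"ay":0,"az":0,"grip":0.4},{"tx":0,"ty":0,"tz":-0.25,"ax":0,"ay":0,"az":-0.8,"grip":0.4},{"tx":0,"ty":0,"tz":-0.1,"ax":0,"ay":0,"az":-0.9,"grip":0.4},{"tx":0,"ty":0,"tz":0,"ax":0,"ay":0,"az":-0.9,"grip":0.4},{"tx":0,"ty":0,"tz":0,"ax":0,"ay":0,"az":-0.7,"grip":0.4}]'

```text
time_s: 7.88
ee_pos: [490.0, 211.9, 255.7]
ee_rot: [[-0.988, -0.157, -0.0], [-0.157, 0.988, 0.002], [-0.0, 0.002, -1.0]]
ft_force: [-0.2, 0.9, -4.5]
grip_width: 59.7
finger_force: 39.4
```

jog_arm --deltas '[{"tx":-0.01,"ty":-0.2,"tz":0,"ax":0,"ay":0,"az":0,"grip":0.4},{"tx":-0.01,"ty":-0.25,"tz":0,"ax":0,"ay":0,"az":0,"grip":0.4},{"tx":-0.01,"ty":-0.25,"tz":0,"ax":0,"ay":0,"az":0,"grip":0.4},{"tx":-0.01,"ty":-0.25,"tz":0,"ax":0,"ay":0,"az":0,"grip":0.4},{"tx":0,"ty":-0.1,"tz":0,"ax":0,"ay":0,"az":0,"grip":0.4}]'

```text
time_s: 8.3
ee_pos: [519.6, 53.2, 253.2]
ee_rot: [[-0.989, -0.149, -0.004], [-0.149, 0.989, -0.001], [0.004, -0.0, -1.0]]
ft_force: [0.1, 0.3, -2.2]
grip_width: 59.5
finger_force: 39.9
```

jog_arm --deltas '[{"tx":0,"ty":0,"tz":0,"ax":0,"ay":0,"az":0,"grip":0.4},{"tx":0,"ty":0,"tz":0,"ax":0,"ay":0,"az":0,"grip":0.4},{"tx":0,"ty":0,"tz":0,"ax":0,"ay":0,"az":0,"grip":0.4}]'

```text
time_s: 8.55
ee_pos: [518.8, 57.4, 253.6]
ee_rot: [[-0.988, -0.152, -0.004], [-0.152, 0.988, 0.002], [0.004, 0.002, -1.0]]
ft_force: [-0.9, 0.0, -2.3]
grip_width: 59.6
finger_force: 39.9
```

```bash
python3 - <<'E'
from h import *
to(582.5,-100,189);tilt();s=sensors.get_state(); print(s["qpos"],s["dq"]); c,im=shot("wrist","w5"); np.save("w5c.npy",np.array(c[3]))
E
```

```text
t 8.55 pos [518.782  57.432 253.606] ang -171.23806371531302 width 59.61314179326732 ff 39.92570400238037 ft [-0.871  0.043 -2.295]
 tx,ty mm now [ -38.993 -165.3  ]  units [-0.26  -1.102] after turn units [-0.255 -1.103] az units -0.03462496384785921
tilt units ax,ay [ 0.02  -0.029]
[ -2.554  11.885  -2.277  76.063   0.095 -11.316] [ 1.157 -0.276  0.144 -0.014 -0.047 -0.042]
```

View pics/w5.png

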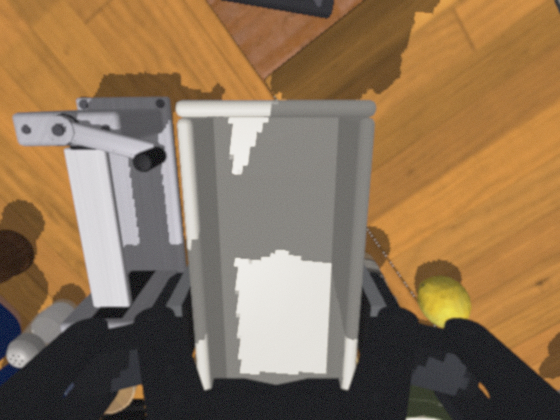

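The platform is visible at the left, with corners about (65,150), (102,152), (131,305) and (93,303). The keeper pivot is at (60,130) and the stub at (150,158). The dish is held straight, its near rim from (178,105) to (376,105).

```bash
python3 - <<'E'
from h import *
im=cv2.imread("pics/w5.png"); c=cam("wrist"); c=(c[0],c[1],c[2],np.load("w5c.npy"))
g=im.mean(2); print(g[200,55:190:4].astype(int),g[250,70:190:4].astype(int)); print(g[290:320:2,112].astype(int),g[140:164:2,80].astype(int))
r=quad(c,[(131,305),(93,303),(65,150),(102,152)],98); print("plat",r)
# fitted edges of the platform
for y0 in (200,):
  m=(g>185).astype(np.uint8); m[:, 150:]=0; m[:146]=0; k=comp(m,(97,225)); print(k.sum(),rect(c,k,98))
# dish in the tool frame
s=sensors.get_state(); w=cast(c,[(178,101),(376,100)],s["ee_pos"][2]+36.3)[:,:2]-s["ee_pos"][:2]; R=s["ee_rot"][:2,:2]
print("near rim corners in tool xy",w@R)
# pivot screw and keeper end, tower screw holes (z=118)
P=cast(c,[(59,130)],126)[0]; S=cast(c,[(150,157)],161)[0]; print(P,S,np.linalg.norm((S-P)[:2]),np.degrees(np.arctan2(*(S-P)[1::-1])))
E
```

```text
[126 136 128 129 132 215 216 218 216 218 213 216 221 217 196 120 192 192
 194 193 119 110 106 107 105 104 106 109 194 195 195 103 165 221] [123 129 134 156 218 219 217 215 215 217 220 219 215 107 103 107 103 101
 102 105 106 107 107 107 105 103 106 108 103  85]
[221 218 218 217 217 217 216 217 153  37  30  27  14  28  62] [193 188 160  74  68 184 217 216 215 216 216 215]
plat (array([584.319, -97.501]), array([149.952,  36.994, 149.235,  31.357]), np.float64(10.123625434688497))
6132 (array([580.29 , -79.142]), 155.81065368652344, 73.01937103271484, np.float32(9.253159))
near rim corners in tool xy [[ 74.669 -29.959]
 [ 74.846  28.216]]
[ 491.255 -114.368  126.   ] [494.201 -33.384 161.   ] 81.03719251305704 87.9170097953749
```

```bash
python3 - <<'E'
from h import *
im=cv2.imread("pics/w5.png"); c=cam("wrist"); c=(c[0],c[1],c[2],np.load("w5c.npy"))
g=im.mean(2)
L=[];Rr=[]
for y in range(165,295,3):
    row=g[y]>203; xs=np.flatnonzero(row[50:150])+50
    if len(xs)>10: L.append((xs[0],y)); Rr.append((xs[-1]+1,y))
def ln(p):
    w=cast(c,p,98)[:,:2].astype(np.float32); return cv2.fitLine(w,cv2.DIST_HUBER,0,.01,.01).ravel()
a,b=ln(L),ln(Rr); 
for l in(a,b): print(l,np.degrees(np.arctan2(l[1],l[0])))
m=(g>203).astype(np.uint8); m[:,150:]=0; m[:148]=0; k=comp(m,(97,225)); print(k.sum(),rect(c,k,98)); p=cv2.findNonZero(k.astype(np.uint8))[:,0]; print(p.min(0),p.max(0))
mid=lambda y:[cast(c,[(x,y)],98)[0,:2] for x in (np.mean([np.interp(y,[q[1] for q in L],[q[0] for q in L]),np.interp(y,[q[1] for q in Rr],[q[0] for q in Rr])]),)][0]
print(mid(170),mid(230),mid(290),"near",cast(c,[(85,150)],98),"far",cast(c,[(112,306.5)],98))
E
```

```text
[   0.986    0.167  584.912 -114.096] 9.601915
[  0.986   0.165 550.548 -86.637] 9.482234
5553 (array([584.545, -98.042]), 151.90097045898438, 32.93342971801758, np.float32(9.420242))
[ 65 150] [127 305]
[ 526.81  -107.232] [581.688 -98.189] [642.789 -87.793] near [[ 509.646 -109.388   98.   ]] far [[660.777 -84.334  98.   ]]
```

jog_arm --deltas '[{"tx":-0.05,"ty":-0.22,"tz":0,"ax":0,"ay":0,"az":-0.09,"grip":0.4},{"tx":-0.05,"ty":-0.22,"tz":0,"ax":0,"ay":0,"az":0,"grip":0.4},{"tx":-0.05,"ty":-0.22,"tz":0,"ax":0,"ay":0,"az":0,"grip":0.4},{"tx":-0.05,"ty":-0.22,"tz":0,"ax":0,"ay":0,"az":0,"grip":0.4},{"tx":-0.05,"ty":-0.21,"tz":0,"ax":0,"ay":0,"az":0,"grip":0.4}]'

```text
time_s: 9.02
ee_pos: [583.2, -98.2, 253.8]
ee_rot: [[-0.986, -0.165, -0.002], [-0.165, 0.986, 0.001], [0.002, 0.002, -1.0]]
ft_force: [0.4, 0.1, -3.2]
grip_width: 59.4
finger_force: 40.2
```

jog_arm --deltas '[{"tx":0,"ty":0,"tz":0.15,"ax":0,"ay":0,"az":0,"grip":0.4},{"tx":0,"ty":0,"tz":0.15,"ax":0,"ay":0,"az":0,"grip":0.4},{"tx":0,"ty":0,"tz":0,"ax":0,"ay":0,"az":0,"grip":0.4},{"tx":0,"ty":0,"tz":0,"ax":0,"ay":0,"az":0,"grip":0.4},{"tx":0,"ty":0,"tz":0,"ax":0,"ay":0,"az":0,"grip":0.4}]'

```text
time_s: 9.43
ee_pos: [582.8, -97.2, 209.9]
ee_rot: [[-0.986, -0.165, -0.002], [-0.165, 0.986, 0.001], [0.001, 0.001, -1.0]]
ft_force: [0.6, 0.4, -2.7]
grip_width: 59.5
finger_force: 40.2
```

```bash
python3 - <<'E'
from h import *
to(583.3,-98.8,189.4);tilt();s=sensors.get_state(); print(s["qpos"],s["dq"])
E
```

```text
t 9.4333 pos [582.835 -97.158 209.874] ang -170.51512103979746 width 59.545361215032784 ff 40.24667680263519 ft [ 0.584  0.39  -2.712]
 tx,ty mm now [-0.188 -1.697]  units [-0.001 -0.011] after turn units [-0.001 -0.011] az units 0.012345144343365736
tilt units ax,ay [ 0.012 -0.012]
[-17.265  20.18    2.794  72.727   0.038 -26.75 ] [-0.111 -0.918  1.224 -0.233 -0.051 -0.008]
```

jog_arm --deltas '[{"tx":0,"ty":-0.011,"tz":0.15,"ax":0,"ay":0,"az":0,"grip":0.4},{"tx":0,"ty":0,"tz":0.2,"ax":0,"ay":0,"az":0,"grip":0.4},{"tx":0,"ty":0,"tz":0.17,"ax":0,"ay":0,"az":0,"grip":0.4},{"tx":0,"ty":0,"tz":0.08,"ax":0,"ay":0,"az":0,"grip":0.4},{"tx":0,"ty":0,"tz":0.02,"ax":0,"ay":0,"az":0,"grip":0.4}]'

```text
time_s: 9.85
ee_pos: [581.8, -98.6, 114.8]
ee_rot: [[-0.986, -0.164, -0.005], [-0.164, 0.986, 0.002], [0.004, 0.003, -1.0]]
ft_force: [-0.3, 0.5, -2.9]
grip_width: 59.5
finger_force: 40.2
```

jog_arm --deltas '[{"tx":0,"ty":0,"tz":0,"ax":0,"ay":0,"az":0,"grip":0.4},{"tx":0,"ty":0,"tz":0,"ax":0,"ay":0,"az":0,"grip":0.4},{"tx":0,"ty":0,"tz":0.01,"ax":0,"ay":0,"az":0,"grip":0.4},{"tx":0,"ty":0,"tz":0.01,"ax":0,"ay":0,"az":0,"grip":0.4},{"tx":0,"ty":0,"tz":0.01,"ax":0,"ay":0,"az":0,"grip":0.4}]'

```text
time_s: 10.27
ee_pos: [583.4, -99.9, 112.5]
ee_rot: [[-0.987, -0.163, -0.0], [-0.163, 0.987, 0.001], [0.0, 0.001, -1.0]]
ft_force: [-0.0, -0.0, -2.4]
grip_width: 59.4
finger_force: 40.3
```

```bash
python3 - <<'E'
from h import *
to(583.3,-98.8,189.4);tilt()
E
```

```text
t 10.2667 pos [583.404 -99.946 112.519] ang -170.61033235177922 width 59.43432861105318 ff 40.25715708732605 ft [-0.049 -0.038 -2.375]
 tx,ty mm now [-0.085  1.147]  units [-0.001  0.008] after turn units [-0.001  0.008] az units -0.0015027796501774617
tilt units ax,ay [ 0.005 -0.   ]
```

jog_arm --deltas '[{"tx":0,"ty":0.004,"tz":0.014,"ax":0,"ay":0,"az":0,"grip":0.4},{"tx":0,"ty":0,"tz":0.014,"ax":0,"ay":0,"az":0,"grip":0.4},{"tx":0,"ty":0,"tz":0.014,"ax":0,"ay":0,"az":0,"grip":0.4},{"tx":0,"ty":0,"tz":0.014,"ax":0,"ay":0,"az":0,"grip":0.4},{"tx":0,"ty":0,"tz":0.014,"ax":0,"ay":0,"az":0,"grip":0.4}]'

```text
time_s: 10.68
ee_pos: [582.5, -99.1, 100.7]
ee_rot: [[-0.987, -0.163, -0.002], [-0.163, 0.987, 0.001], [0.002, 0.002, -1.0]]
ft_force: [0.5, 0.2, -2.2]
grip_width: 59.6
finger_force: 40.5
```

jog_arm --deltas '[{"tx":0,"ty":0,"tz":0.018,"ax":0,"ay":0,"az":0,"grip":0.4},{"tx":0,"ty":0,"tz":0.018,"ax":0,"ay":0,"az":0,"grip":0.4},{"tx":0,"ty":0,"tz":0.018,"ax":0,"ay":0,"az":0,"grip":0.4},{"tx":0,"ty":0,"tz":0.018,"ax":0,"ay":0,"az":0,"grip":0.4},{"tx":0,"ty":0,"tz":0.018,"ax":0,"ay":0,"az":0,"grip":0.4}]'

```text
time_s: 11.1
ee_pos: [582.5, -99.2, 87.2]
ee_rot: [[-0.987, -0.163, -0.002], [-0.163, 0.987, 0.001], [0.002, 0.002, -1.0]]
ft_force: [-0.8, -0.2, -0.4]
grip_width: 59.3
finger_force: 40.5
```

jog_arm --deltas '[{"tx":0,"ty":0,"tz":0,"ax":0,"ay":0,"az":0,"grip":0.4},{"tx":0,"ty":0,"tz":0,"ax":0,"ay":0,"az":0,"grip":0.4},{"tx":0,"ty":0,"tz":0,"ax":0,"ay":0,"az":0,"grip":0.4},{"tx":0,"ty":0,"tz":0,"ax":0,"ay":0,"az":0,"grip":0.4},{"tx":0,"ty":0,"tz":0,"ax":0,"ay":0,"az":0,"grip":0.4}]'

```text
time_s: 11.52
ee_pos: [582.4, -99.2, 87.5]
ee_rot: [[-0.987, -0.163, -0.002], [-0.163, 0.987, 0.001], [0.002, 0.002, -1.0]]
ft_force: [-0.6, 0.0, -1.1]
grip_width: 59.1
finger_force: 40.5
```

jog_arm --deltas '[{"tx":0,"ty":0,"tz":0.015,"ax":0,"ay":0,"az":0,"grip":0.4},{"tx":0,"ty":0,"tz":0.015,"ax":0,"ay":0,"az":0,"grip":0.4},{"tx":0,"ty":0,"tz":0.015,"ax":0,"ay":0,"az":0,"grip":0.4},{"tx":0,"ty":0,"tz":0.01,"ax":0,"ay":0,"az":0,"grip":0.4},{"tx":0,"ty":0,"tz":0,"ax":0,"ay":0,"az":0,"grip":0.4}]'

```text
time_s: 11.93
ee_pos: [582.6, -99.2, 78.8]
ee_rot: [[-0.987, -0.163, -0.002], [-0.163, 0.987, 0.001], [0.002, 0.002, -1.0]]
ft_force: [0.2, -0.5, -1.3]
grip_width: 59.5
finger_force: 40.6
```

jog_arm --deltas '[{"tx":0,"ty":0,"tz":0,"ax":0,"ay":0,"az":0,"grip":0.72},{"tx":0,"ty":0,"tz":0,"ax":0,"ay":0,"az":0,"grip":0.75},{"tx":0,"ty":0,"tz":0,"ax":0,"ay":0,"az":0,"grip":0.8},{"tx":0,"ty":0,"tz":0,"ax":0,"ay":0,"az":0,"grip":0.9},{"tx":0,"ty":0,"tz":0,"ax":0,"ay":0,"az":0,"grip":1}]'

```text
time_s: 12.35
ee_pos: [582.5, -99.1, 79.3]
ee_rot: [[-0.987, -0.163, -0.002], [-0.163, 0.987, 0.001], [0.002, 0.002, -1.0]]
ft_force: [0.6, 0.5, -0.2]
grip_width: 84.7
finger_force: 0.0
```

jog_arm --deltas '[{"tx":0,"ty":0,"tz":0,"ax":0,"ay":0,"az":0,"grip":1},{"tx":0,"ty":0,"tz":0,"ax":0,"ay":0,"az":0,"grip":1},{"tx":0,"ty":0,"tz":0,"ax":0,"ay":0,"az":0,"grip":1},{"tx":0,"ty":0,"tz":0,"ax":0,"ay":0,"az":0,"grip":1},{"tx":0,"ty":0,"tz":0,"ax":0,"ay":0,"az":0,"grip":1}]'

```text
time_s: 12.77
ee_pos: [582.4, -99.1, 79.1]
ee_rot: [[-0.987, -0.163, -0.002], [-0.163, 0.987, 0.001], [0.002, 0.002, -1.0]]
ft_force: [0.9, 0.4, 0.5]
grip_width: 85.5
finger_force: 0.0
```

jog_arm --deltas '[{"tx":0,"ty":0,"tz":-0.05,"ax":0,"ay":0,"az":0,"grip":1},{"tx":0,"ty":0,"tz":-0.15,"ax":0,"ay":0,"az":0,"grip":1},{"tx":0,"ty":0,"tz":-0.25,"ax":0,"ay":0,"az":0,"grip":1},{"tx":0,"ty":0,"tz":-0.25,"ax":0,"ay":0,"az":0,"grip":1},{"tx":0,"ty":0,"tz":-0.25,"ax":0,"ay":0,"az":0,"grip":1}]'

```text
time_s: 13.18
ee_pos: [582.2, -99.1, 223.5]
ee_rot: [[-0.987, -0.163, -0.003], [-0.163, 0.987, 0.001], [0.002, 0.002, -1.0]]
ft_force: [0.6, -0.5, -0.0]
grip_width: 85.5
finger_force: 0.0
```

```bash
python3 - <<'E'
from h import *
c,im=shot("wrist","w6"); np.save("w6c.npy",c[3]); tilt(); to(478,-310.5,155.5)
hsv=cv2.cvtColor(im,cv2.COLOR_BGR2HSV); g=im.mean(2)
for z in (98,104,110): # candidate rim heights
    u=np.array([.9866,.1632]); v=np.array([-.1632,.9866]); C=np.array([583.6,-99.1])
    P=[np.r_[C+u*a+v*b,z] for a,b in [(75,30),(75,-30),(-75,-30),(-75,30)]]; print(z,proj(c,P).round().astype(int).tolist())
for y in (60,110,160,210): print(y,g[y,180:380:4].astype(int).tolist())
print(g[0:330:5,277].astype(int).tolist())
E
```

```text
tilt units ax,ay [-0.031  0.072]
t 13.2333 pos [ 585.555 -100.155  232.284] ang -170.61400661659175 width 85.5706464413277 ff 0.0 ft [ 2.384 -1.403  5.704]
 tx,ty mm now [ 140.414 -189.992]  units [ 0.936 -1.267] after turn units [ 0.071 -1.573] az units 4.928517957079064
98 [[311, 283], [242, 283], [236, 102], [317, 102]]
104 [[312, 286], [241, 286], [235, 102], [318, 102]]
110 [[313, 290], [241, 290], [234, 102], [319, 102]]
60 [126, 133, 132, 134, 136, 133, 130, 135, 137, 172, 206, 204, 205, 205, 204, 205, 201, 204, 207, 203, 200, 151, 203, 205, 197, 196, 201, 193, 154, 176, 142, 119, 119, 121, 119, 116, 120, 116, 116, 116, 103, 81, 79, 74, 85, 78, 73, 76, 83, 75]
110 [137, 141, 145, 137, 138, 137, 136, 132, 132, 126, 130, 133, 186, 202, 137, 119, 131, 144, 144, 141, 140, 143, 174, 234, 140, 141, 139, 142, 150, 143, 142, 142, 115, 129, 132, 115, 137, 143, 134, 128, 125, 131, 132, 136, 136, 125, 89, 98, 107, 112]
160 [137, 134, 133, 137, 140, 140, 140, 146, 151, 147, 141, 140, 149, 214, 194, 167, 116, 137, 141, 239, 239, 239, 239, 238, 238, 238, 237, 236, 236, 236, 235, 230, 134, 227, 152, 117, 167, 131, 132, 135, 139, 132, 130, 132, 141, 134, 133, 129, 127, 130]
210 [139, 140, 141, 134, 134, 128, 127, 127, 120, 123, 132, 131, 131, 184, 210, 224, 119, 138, 136, 227, 241, 241, 241, 240, 239, 239, 239, 238, 237, 237, 237, 204, 179, 224, 116, 164, 141, 135, 138, 126, 133, 129, 121, 133, 137, 137, 129, 137, 134, 135]
[130, 123, 133, 129, 130, 130, 81, 72, 81, 78, 82, 197, 196, 86, 90, 94, 202, 209, 100, 41, 74, 137, 141, 141, 143, 167, 229, 236, 237, 238, 237, 237, 238, 238, 238, 238, 239, 239, 239, 239, 239, 239, 239, 240, 239, 239, 239, 238, 238, 238, 237, 160, 138, 132, 121, 121, 123, 176, 171, 28, 54, 111, 178, 211, 210, 203]
```

jog_arm --deltas '[{"tx":0,"ty":0,"tz":-0.1,"ax":0,"ay":0,"az":0.98,"grip":1},{"tx":0,"ty":0,"tz":0,"ax":0,"ay":0,"az":0.98,"grip":1},{"tx":0,"ty":0,"tz":0,"ax":0,"ay":0,"az":0.98,"grip":1},{"tx":0,"ty":0,"tz":0,"ax":0,"ay":0,"az":0.98,"grip":1},{"tx":0,"ty":0,"tz":0,"ax":0,"ay":0,"az":0.98,"grip":1}]'

```text
time_s: 13.65
ee_pos: [582.8, -99.3, 237.2]
ee_rot: [[-0.909, 0.417, -0.001], [0.417, 0.909, 0.001], [0.002, 0.0, -1.0]]
ft_force: [0.2, -0.3, -0.1]
grip_width: 85.4
finger_force: 0.0
```

jog_arm --deltas '[{"tx":0.01,"ty":-0.26,"tz":0,"ax":0,"ay":0,"az":0,"grip":1},{"tx":0.01,"ty":-0.26,"tz":0,"ax":0,"ay":0,"az":0,"grip":1},{"tx":0.01,"ty":-0.26,"tz":0,"ax":0,"ay":0,"az":0,"grip":1},{"tx":0.01,"ty":-0.26,"tz":0,"ax":0,"ay":0,"az":0,"grip":1},{"tx":0.01,"ty":-0.26,"tz":0,"ax":0,"ay":0,"az":0,"grip":1}]'

```text
time_s: 14.07
ee_pos: [494.8, -275.2, 237.2]
ee_rot: [[-0.912, 0.411, -0.002], [0.411, 0.912, 0.001], [0.002, 0.0, -1.0]]
ft_force: [1.1, -0.7, -0.8]
grip_width: 85.4
finger_force: 0.0
```

jog_arm --deltas '[{"tx":0.02,"ty":-0.24,"tz":0.15,"ax":0,"ay":0,"az":0,"grip":1},{"tx":0,"ty":0,"tz":0.25,"ax":0,"ay":0,"az":0,"grip":1},{"tx":0,"ty":0,"tz":0.25,"ax":0,"ay":0,"az":0,"grip":1},{"tx":0,"ty":0,"tz":0,"ax":0,"ay":0,"az":0,"grip":1},{"tx":0,"ty":0,"tz":0,"ax":0,"ay":0,"az":0,"grip":1}]'

```text
time_s: 14.48
ee_pos: [476.6, -303.6, 138.3]
ee_rot: [[-0.911, 0.412, -0.006], [0.412, 0.911, 0.005], [0.007, 0.002, -1.0]]
ft_force: [-0.2, 0.7, 0.4]
grip_width: 85.6
finger_force: 0.0
```

jog_arm --deltas '[{"tx":0,"ty":0,"tz":0,"ax":0,"ay":0,"az":0,"grip":1},{"tx":0,"ty":0,"tz":0,"ax":0,"ay":0,"az":0,"grip":1},{"tx":0,"ty":0,"tz":0,"ax":0,"ay":0,"az":0,"grip":1}]'

```text
time_s: 14.73
ee_pos: [480.0, -305.5, 142.4]
ee_rot: [[-0.912, 0.411, 0.001], [0.411, 0.912, -0.002], [-0.002, -0.001, -1.0]]
ft_force: [-0.2, 0.3, -0.3]
grip_width: 85.0
finger_force: 0.0
```

```bash
python3 - <<'E'
from h import *
to(478,-310.5,155.5);tilt()
c,im=shot("wrist","w7"); hsv=cv2.cvtColor(im,cv2.COLOR_BGR2HSV); print(sensors.get_state()["qpos"])
m=((hsv[...,1]<60)&(hsv[...,2]>100)).astype(np.uint8); m=cv2.morphologyEx(m,cv2.MORPH_OPEN,np.ones((3,3)))
k=comp(m,proj(c,[[478,-310.5,10]])[0]); p=cv2.findNonZero(k.astype(np.uint8)); print(k.sum(),cv2.minAreaRect(p),cv2.approxPolyDP(cv2.convexHull(p),5,True)[:,0].tolist()); print(rect(c,k,24))
E
```

```text
t 14.7333 pos [ 480.017 -305.519  142.354] ang 155.748743641949 width 84.99777485254042 ff 0.0 ft [-0.197  0.269 -0.269]
 tx,ty mm now [-0.207 -5.37 ]  units [-0.001 -0.036] after turn units [-0.002 -0.036] az units 0.03617829621176689
tilt units ax,ay [-0.009  0.016]
[-40.543  19.523  -7.896  62.489  -0.026 -16.29 ]
14150 ((267.0, 192.5), (185.0, 82.0), 90.0) [[307, 101], [302, 285], [235, 285], [226, 103]]
(array([ 477.794, -312.154]), 149.473388671875, 59.693634033203125, np.float32(-24.336906))
```

jog_arm --deltas '[{"tx":-0.005,"ty":-0.045,"tz":0.2,"ax":0,"ay":0,"az":0.02,"grip":1},{"tx":0,"ty":0,"tz":0.25,"ax":0,"ay":0,"az":0,"grip":1},{"tx":0,"ty":0,"tz":0.25,"ax":0,"ay":0,"az":0,"grip":1},{"tx":0,"ty":0,"tz":0.1,"ax":0,"ay":0,"az":0,"grip":1},{"tx":0,"ty":0,"tz":0.05,"ax":0,"ay":0,"az":0,"grip":1}]'

```text
time_s: 15.2
ee_pos: [474.8, -309.7, 10.0]
ee_rot: [[-0.911, 0.413, -0.005], [0.413, 0.911, 0.004], [0.006, 0.001, -1.0]]
ft_force: [-1.1, 0.1, 0.4]
grip_width: 85.6
finger_force: 0.0
```

jog_arm --deltas '[{"tx":0,"ty":0,"tz":0,"ax":0,"ay":0,"az":0,"grip":1},{"tx":0,"ty":0,"tz":0,"ax":0,"ay":0,"az":0,"grip":1},{"tx":0,"ty":0,"tz":0,"ax":0,"ay":0,"az":0,"grip":1},{"tx":0,"ty":0,"tz":0,"ax":0,"ay":0,"az":0,"grip":1},{"tx":0,"ty":0,"tz":0,"ax":0,"ay":0,"az":0,"grip":1}]'

```text
time_s: 15.62
ee_pos: [476.9, -311.9, 13.7]
ee_rot: [[-0.91, 0.414, -0.0], [0.414, 0.91, -0.001], [-0.0, -0.001, -1.0]]
ft_force: [0.5, -0.5, 0.1]
grip_width: 85.6
finger_force: 0.0
```

```bash
python3 - <<'E'
from h import *
to(477.9,-312,155.6);tilt()
E
```

```text
t 15.6167 pos [ 476.904 -311.895   13.704] ang 155.55654889741476 width 85.64453586441493 ff 0.0 ft [ 0.457 -0.496  0.141]
 tx,ty mm now [-0.951  0.316]  units [-0.006  0.002] after turn units [-0.006  0.002] az units -0.006319706697785095
tilt units ax,ay [-0.005  0.002]
```

jog_arm --deltas '[{"tx":-0.004,"ty":0,"tz":0.04,"ax":0,"ay":0,"az":0,"grip":1},{"tx":0,"ty":0,"tz":0.015,"ax":0,"ay":0,"az":0,"grip":0.8},{"tx":0,"ty":0,"tz":0,"ax":0,"ay":0,"az":0,"grip":0.6},{"tx":0,"ty":0,"tz":0,"ax":0,"ay":0,"az":0,"grip":0.4},{"tx":0,"ty":0,"tz":0,"ax":0,"ay":0,"az":0,"grip":0.4}]' --newtons 35

```text
time_s: 16.03
ee_pos: [476.1, -311.0, 3.5]
ee_rot: [[-0.91, 0.414, -0.003], [0.414, 0.91, 0.002], [0.003, 0.0, -1.0]]
ft_force: [-1.0, -0.5, -1.4]
grip_width: 59.4
finger_force: 39.3
```

jog_arm --deltas '[{"tx":0,"ty":0,"tz":0,"ax":0,"ay":0,"az":0,"grip":0.4},{"tx":0,"ty":0,"tz":0,"ax":0,"ay":0,"az":0,"grip":0.4},{"tx":0,"ty":0,"tz":0,"ax":0,"ay":0,"az":0,"grip":0.4}]'

```text
time_s: 16.28
ee_pos: [476.2, -311.1, 3.5]
ee_rot: [[-0.91, 0.414, -0.003], [0.414, 0.91, 0.002], [0.003, 0.0, -1.0]]
ft_force: [0.0, 0.1, -2.0]
grip_width: 59.2
finger_force: 39.1
```

jog_arm --deltas '[{"tx":0,"ty":0,"tz":-0.1,"ax":0,"ay":0,"az":0,"grip":0.4},{"tx":0,"ty":0,"tz":-0.2,"ax":0,"ay":0,"az":0,"grip":0.4},{"tx":0,"ty":0,"tz":-0.25,"ax":0,"ay":0,"az":0,"grip":0.4},{"tx":0,"ty":0,"tz":-0.25,"ax":0,"ay":0,"az":0,"grip":0.4},{"tx":0,"ty":0,"tz":-0.25,"ax":0,"ay":0,"az":0,"grip":0.4}]'

```text
time_s: 16.7
ee_pos: [476.3, -311.0, 162.6]
ee_rot: [[-0.91, 0.414, -0.003], [0.414, 0.91, 0.002], [0.004, 0.001, -1.0]]
ft_force: [0.8, -0.4, -3.0]
grip_width: 59.2
finger_force: 39.1
```

jog_arm --deltas '[{"tx":0,"ty":0,"tz":-0.25,"ax":0,"ay":0,"az":-0.98,"grip":0.4},{"tx":0,"ty":0,"tz":-0.25,"ax":0,"ay":0,"az":-0.98,"grip":0.4},{"tx":0,"ty":0,"tz":-0.1,"ax":0,"ay":0,"az":-0.98,"grip":0.4},{"tx":0,"ty":0,"tz":0,"ax":0,"ay":0,"az":-0.98,"grip":0.4},{"tx":0,"ty":0,"tz":0,"ax":0,"ay":0,"az":-0.98,"grip":0.4}]'

```text
time_s: 17.12
ee_pos: [477.6, -312.2, 253.3]
ee_rot: [[-0.986, -0.166, 0.0], [-0.166, 0.986, -0.001], [-0.0, -0.001, -1.0]]
ft_force: [-0.5, 0.0, -2.9]
grip_width: 59.3
finger_force: 39.1
```

jog_arm --deltas '[{"tx":-0.15,"ty":0.2,"tz":0,"ax":0,"ay":0,"az":0,"grip":0.4},{"tx":-0.15,"ty":0.21,"tz":0,"ax":0,"ay":0,"az":0,"grip":0.4},{"tx":-0.15,"ty":0.21,"tz":0,"ax":0,"ay":0,"az":0,"grip":0.4},{"tx":-0.15,"ty":0.21,"tz":0,"ax":0,"ay":0,"az":0,"grip":0.4},{"tx":-0.15,"ty":0.21,"tz":0,"ax":0,"ay":0,"az":0,"grip":0.4}]'

```text
time_s: 17.53
ee_pos: [563.2, -138.0, 251.2]
ee_rot: [[-0.987, -0.16, -0.003], [-0.16, 0.987, 0.001], [0.002, 0.002, -1.0]]
ft_force: [1.2, -1.0, -2.3]
grip_width: 59.4
finger_force: 39.2
```

jog_arm --deltas '[{"tx":-0.15,"ty":0.2,"tz":0,"ax":0,"ay":0,"az":0,"grip":0.4},{"tx":0,"ty":0,"tz":0,"ax":0,"ay":0,"az":0,"grip":0.4},{"tx":0,"ty":0,"tz":0,"ax":0,"ay":0,"az":0,"grip":0.4},{"tx":0,"ty":0,"tz":0,"ax":0,"ay":0,"az":0,"grip":0.4},{"tx":0,"ty":0,"tz":0,"ax":0,"ay":0,"az":0,"grip":0.4}]'

```text
time_s: 17.95
ee_pos: [579.9, -107.2, 251.1]
ee_rot: [[-0.987, -0.16, -0.003], [-0.16, 0.987, 0.001], [0.003, 0.002, -1.0]]
ft_force: [0.2, -0.1, -2.0]
grip_width: 59.0
finger_force: 39.2
```

```bash
python3 - <<'E'
from h import *
to(582.5,-99.1,189.4);tilt()
E
```

```text
t 17.95 pos [ 579.86  -107.176  251.137] ang -170.81889222721966 width 59.00283220015139 ff 39.24859642982483 ft [ 0.181 -0.088 -2.049]
 tx,ty mm now [-3.895  7.551]  units [-0.026  0.05 ] after turn units [-0.026  0.05 ] az units -0.03183658393338984
tilt units ax,ay [ 0.013 -0.022]
```

jog_arm --deltas '[{"tx":-0.026,"ty":0.05,"tz":0.1,"ax":0,"ay":0,"az":-0.03,"grip":0.4},{"tx":0,"ty":0,"tz":0.2,"ax":0,"ay":0,"az":0,"grip":0.4},{"tx":0,"ty":0,"tz":0.2,"ax":0,"ay":0,"az":0,"grip":0.4},{"tx":0,"ty":0,"tz":0.2,"ax":0,"ay":0,"az":0,"grip":0.4},{"tx":0,"ty":0,"tz":0.06,"ax":0,"ay":0,"az":0,"grip":0.4}]'

```text
time_s: 18.37
ee_pos: [579.3, -98.9, 132.7]
ee_rot: [[-0.987, -0.162, -0.009], [-0.162, 0.987, 0.003], [0.009, 0.005, -1.0]]
ft_force: [-1.2, -0.3, -2.7]
grip_width: 59.3
finger_force: 39.2
```

jog_arm --deltas '[{"tx":0,"ty":0,"tz":0,"ax":0,"ay":0,"az":0,"grip":0.4},{"tx":0,"ty":0,"tz":0,"ax":0,"ay":0,"az":0,"grip":0.4},{"tx":0,"ty":0,"tz":0,"ax":0,"ay":0,"az":0,"grip":0.4},{"tx":0,"ty":0,"tz":0,"ax":0,"ay":0,"az":0,"grip":0.4},{"tx":0,"ty":0,"tz":0,"ax":0,"ay":0,"az":0,"grip":0.4}]'

```text
time_s: 18.78
ee_pos: [583.9, -98.6, 139.3]
ee_rot: [[-0.986, -0.164, 0.001], [-0.164, 0.986, 0.0], [-0.001, 0.0, -1.0]]
ft_force: [0.8, 0.7, -2.2]
grip_width: 59.4
finger_force: 39.2
```

```bash
python3 - <<'E'
from h import *
to(582.5,-99.1,189.4);tilt()
c,im=shot("wrist","w8"); cv2.imwrite("pics/w8.png",im); np.save("w8c.npy",c[3])
E
```

```text
t 18.7833 pos [583.903 -98.634 139.307] ang -170.5603854674929 width 59.35000564864158 ff 39.247169494628906 ft [ 0.773  0.704 -2.181]
 tx,ty mm now [ 1.461 -0.229]  units [ 0.01  -0.002] after turn units [ 0.01  -0.002] az units 0.005761700199064551
tilt units ax,ay [0.002 0.008]
```

jog_arm --deltas '[{"tx":0.006,"ty":0,"tz":0.03,"ax":0,"ay":0,"az":0,"grip":0.4},{"tx":0,"ty":0,"tz":0.03,"ax":0,"ay":0,"az":0,"grip":0.4},{"tx":0,"ty":0,"tz":0.03,"ax":0,"ay":0,"az":0,"grip":0.4},{"tx":0,"ty":0,"tz":0.02,"ax":0,"ay":0,"az":0,"grip":0.4},{"tx":0,"ty":0,"tz":0.015,"ax":0,"ay":0,"az":0,"grip":0.4}]'

```text
time_s: 19.25
ee_pos: [581.3, -98.1, 117.7]
ee_rot: [[-0.986, -0.164, -0.003], [-0.164, 0.986, 0.002], [0.003, 0.002, -1.0]]
ft_force: [-0.5, 0.3, -1.9]
grip_width: 59.0
finger_force: 39.3
```

jog_arm --deltas '[{"tx":0,"ty":0,"tz":0.013,"ax":0,"ay":0,"az":0,"grip":0.4},{"tx":0,"ty":0,"tz":0.013,"ax":0,"ay":0,"az":0,"grip":0.4},{"tx":0,"ty":0,"tz":0.013,"ax":0,"ay":0,"az":0,"grip":0.4},{"tx":0,"ty":0,"tz":0.013,"ax":0,"ay":0,"az":0,"grip":0.4},{"tx":0,"ty":0,"tz":0.013,"ax":0,"ay":0,"az":0,"grip":0.4}]'

```text
time_s: 19.67
ee_pos: [581.9, -98.3, 108.8]
ee_rot: [[-0.986, -0.164, -0.002], [-0.164, 0.986, 0.001], [0.002, 0.002, -1.0]]
ft_force: [0.8, 0.4, -1.8]
grip_width: 58.9
finger_force: 39.3
```

jog_arm --deltas '[{"tx":0,"ty":0,"tz":0.013,"ax":0,"ay":0,"az":0,"grip":0.4},{"tx":0,"ty":0,"tz":0.013,"ax":0,"ay":0,"az":0,"grip":0.4},{"tx":0,"ty":0,"tz":0.013,"ax":0,"ay":0,"az":0,"grip":0.4},{"tx":0,"ty":0,"tz":0.013,"ax":0,"ay":0,"az":0,"grip":0.4},{"tx":0,"ty":0,"tz":0.013,"ax":0,"ay":0,"az":0,"grip":0.4}]'

```text
time_s: 20.08
ee_pos: [581.9, -98.3, 99.1]
ee_rot: [[-0.986, -0.164, -0.002], [-0.164, 0.986, 0.001], [0.002, 0.001, -1.0]]
ft_force: [1.1, 0.3, -1.1]
grip_width: 59.2
finger_force: 39.4
```

jog_arm --deltas '[{"tx":0,"ty":0,"tz":0.01,"ax":0,"ay":0,"az":0,"grip":0.4},{"tx":0,"ty":0,"tz":0.01,"ax":0,"ay":0,"az":0,"grip":0.4},{"tx":0,"ty":0,"tz":0,"ax":0,"ay":0,"az":0,"grip":0.4},{"tx":0,"ty":0,"tz":0,"ax":0,"ay":0,"az":0,"grip":0.4},{"tx":0,"ty":0,"tz":0,"ax":0,"ay":0,"az":0,"grip":0.4}]'

```text
time_s: 20.5
ee_pos: [581.7, -98.2, 96.2]
ee_rot: [[-0.986, -0.164, -0.002], [-0.164, 0.986, 0.001], [0.002, 0.002, -1.0]]
ft_force: [0.3, -1.2, -2.0]
grip_width: 59.1
finger_force: 39.4
```

jog_arm --deltas '[{"tx":0,"ty":0,"tz":0.014,"ax":0,"ay":0,"az":0,"grip":0.4},{"tx":0,"ty":0,"tz":0.014,"ax":0,"ay":0,"az":0,"grip":0.4},{"tx":0,"ty":0,"tz":0.014,"ax":0,"ay":0,"az":0,"grip":0.4},{"tx":0,"ty":0,"tz":0.01,"ax":0,"ay":0,"az":0,"grip":0.4},{"tx":0,"ty":0,"tz":0,"ax":0,"ay":0,"az":0,"grip":0.4}]'

```text
time_s: 20.92
ee_pos: [581.7, -98.3, 87.9]
ee_rot: [[-0.986, -0.164, -0.002], [-0.164, 0.986, 0.001], [0.002, 0.002, -1.0]]
ft_force: [0.8, 0.1, -1.0]
grip_width: 59.1
finger_force: 39.5
```

jog_arm --deltas '[{"tx":0,"ty":0,"tz":0,"ax":0,"ay":0,"az":0,"grip":0.4},{"tx":0,"ty":0,"tz":0,"ax":0,"ay":0,"az":0,"grip":0.4},{"tx":0,"ty":0,"tz":0,"ax":0,"ay":0,"az":0,"grip":0.4},{"tx":0,"ty":0,"tz":0,"ax":0,"ay":0,"az":0,"grip":0.4},{"tx":0,"ty":0,"tz":0,"ax":0,"ay":0,"az":0,"grip":0.4}]'

```text
time_s: 21.33
ee_pos: [581.7, -98.2, 88.4]
ee_rot: [[-0.986, -0.164, -0.002], [-0.164, 0.986, 0.001], [0.002, 0.002, -1.0]]
ft_force: [-0.6, -0.1, -0.4]
grip_width: 59.0
finger_force: 39.5
```

jog_arm --deltas '[{"tx":0,"ty":0,"tz":0,"ax":0,"ay":0,"az":0,"grip":0.72},{"tx":0,"ty":0,"tz":0,"ax":0,"ay":0,"az":0,"grip":0.75},{"tx":0,"ty":0,"tz":0,"ax":0,"ay":0,"az":0,"grip":0.8},{"tx":0,"ty":0,"tz":0,"ax":0,"ay":0,"az":0,"grip":0.9},{"tx":0,"ty":0,"tz":0,"ax":0,"ay":0,"az":0,"grip":1}]'

```text
time_s: 21.75
ee_pos: [581.7, -98.2, 88.3]
ee_rot: [[-0.986, -0.164, -0.002], [-0.164, 0.986, 0.001], [0.002, 0.002, -1.0]]
ft_force: [-0.3, 0.3, -0.1]
grip_width: 85.2
finger_force: 0.0
```

jog_arm --deltas '[{"tx":0,"ty":0,"tz":0,"ax":0,"ay":0,"az":0,"grip":1},{"tx":0,"ty":0,"tz":0,"ax":0,"ay":0,"az":0,"grip":1},{"tx":0,"ty":0,"tz":0,"ax":0,"ay":0,"az":0,"grip":1},{"tx":0,"ty":0,"tz":0,"ax":0,"ay":0,"az":0,"grip":1},{"tx":0,"ty":0,"tz":0,"ax":0,"ay":0,"az":0,"grip":1}]'

```text
time_s: 22.17
ee_pos: [581.7, -98.2, 88.3]
ee_rot: [[-0.986, -0.164, -0.002], [-0.164, 0.986, 0.001], [0.002, 0.002, -1.0]]
ft_force: [1.0, -0.3, -0.1]
grip_width: 84.9
finger_force: 0.0
```

jog_arm --deltas '[{"tx":0,"ty":0,"tz":-0.05,"ax":0,"ay":0,"az":0,"grip":1},{"tx":0,"ty":0,"tz":-0.15,"ax":0,"ay":0,"az":0,"grip":1},{"tx":0,"ty":0,"tz":-0.25,"ax":0,"ay":0,"az":0,"grip":1},{"tx":0,"ty":0,"tz":-0.25,"ax":0,"ay":0,"az":0,"grip":1},{"tx":0,"ty":0,"tz":-0.25,"ax":0,"ay":0,"az":0,"grip":1}]'

```text
time_s: 22.58
ee_pos: [581.5, -98.3, 232.7]
ee_rot: [[-0.986, -0.164, -0.003], [-0.164, 0.986, 0.001], [0.002, 0.002, -1.0]]
ft_force: [0.3, -0.1, 0.2]
grip_width: 85.4
finger_force: 0.0
```

jog_arm --deltas '[{"tx":0,"ty":0,"tz":-0.1,"ax":0,"ay":0,"az":0,"grip":1},{"tx":0,"ty":0,"tz":0,"ax":0,"ay":0,"az":0,"grip":1},{"tx":0,"ty":0,"tz":0,"ax":0,"ay":0,"az":0,"grip":1},{"tx":0,"ty":0,"tz":0,"ax":0,"ay":0,"az":0,"grip":1},{"tx":0,"ty":0,"tz":0,"ax":0,"ay":0,"az":0,"grip":1}]'

```text
time_s: 23.0
ee_pos: [581.2, -98.1, 244.2]
ee_rot: [[-0.986, -0.164, -0.005], [-0.164, 0.986, 0.002], [0.005, 0.003, -1.0]]
ft_force: [-1.2, 1.0, 0.2]
grip_width: 85.4
finger_force: 0.0
```

```bash
python3 - <<'E'
from h import *
to(582.5,-99.1,189.4);tilt()
c,im=shot("wrist","w9"); np.save("w9c.npy",c[3])
E
```

```text
t 23.0 pos [581.178 -98.146 244.172] ang -170.5491262634635 width 85.35586485133263 ff 0.0 ft [-1.173  0.979  0.186]
 tx,ty mm now [-1.147 -1.158]  units [-0.008 -0.008] after turn units [-0.008 -0.008] az units 0.007399285044611295
tilt units ax,ay [ 0.025 -0.039]
```

View pics/w9.png

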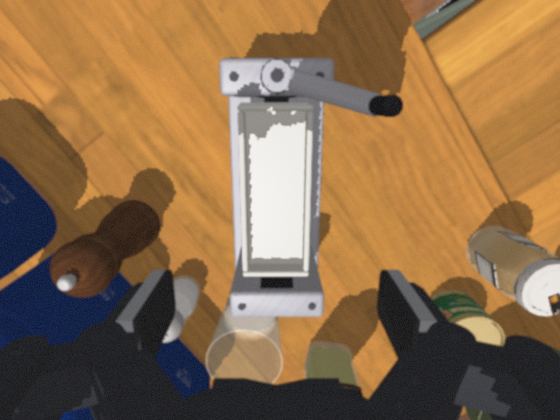

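The shallow dish sits square on the deep one between the towers, with its rim from (240,105) to (310,273). The keeper pivot is at (277,76) and the stub top near (393,103).

```bash
python3 - <<'E'
from h import *
im=cv2.imread("pics/w9.png"); c=cam("wrist"); c=(c[0],c[1],c[2],np.load("w9c.npy"))
m=(im.max(2)<75).astype(np.uint8); m[:85]=0; m[125:]=0; m[:,:360]=0; m[:,420:]=0
n,l,s,ce=cv2.connectedComponentsWithStats(m); k=1+np.argmax(s[1:,4]); print(s[k],ce[k])
x1=s[k,0]+s[k,2]; top=(x1-9,ce[k][1])
P=cast(c,[(277,76)],127)[0]; S=cast(c,[top],161)[0]; d=(S-P)[:2]; a=np.degrees(np.arctan2(d[1],d[0]))
Pm=np.array([584.0,-98.6])-95*np.array([.9866,.1632]); print(P,Pm,S,np.linalg.norm(d),a,"keeper",a-9.4)
b=cast(c,[(s[k,0]+8,ce[k][1])],126)[0]; print("base",b,np.linalg.norm((b-P)[:2]),np.degrees(np.arctan2(*(b-P)[1::-1])))
to(S[0],S[1],180+a)
E
```

```text
[369  95  33  21 580] [385.16  105.169]
[ 491.093 -112.809  127.   ] [ 490.273 -114.104] [498.287 -38.296 161.   ] 74.85935198207984 84.48561758195716 keeper 75.08561758195715
base [498.689 -38.388 126.   ] 74.80715302455866 84.17270306120851
t 23.05 pos [581.171 -98.154 244.089] ang -170.5510368881934 width 85.12388320093962 ff 0.0 ft [ 0.155  0.038 -0.612]
 tx,ty mm now [71.932 72.651]  units [0.48  0.484] after turn units [-0.344  0.588] az units -10.913639001545402
```

jog_arm --deltas '[{"tx":0,"ty":0,"tz":0,"ax":0,"ay":0,"az":-0.99,"grip":1},{"tx":0,"ty":0,"tz":0,"ax":0,"ay":0,"az":-0.99,"grip":1},{"tx":0,"ty":0,"tz":0,"ax":0,"ay":0,"az":-0.99,"grip":1},{"tx":0,"ty":0,"tz":0,"ax":0,"ay":0,"az":-0.99,"grip":1},{"tx":0,"ty":0,"tz":0,"ax":0,"ay":0,"az":-0.99,"grip":1}]'

```text
time_s: 23.47
ee_pos: [581.4, -98.2, 244.3]
ee_rot: [[-0.721, -0.692, -0.005], [-0.692, 0.721, 0.002], [0.002, 0.005, -1.0]]
ft_force: [-0.3, -0.4, 0.3]
grip_width: 85.4
finger_force: 0.0
```

jog_arm --deltas '[{"tx":0,"ty":0,"tz":0,"ax":0,"ay":0,"az":-0.99,"grip":1},{"tx":0,"ty":0,"tz":0,"ax":0,"ay":0,"az":-0.99,"grip":1},{"tx":0,"ty":0,"tz":0,"ax":0,"ay":0,"az":-0.99,"grip":1},{"tx":0,"ty":0,"tz":0,"ax":0,"ay":0,"az":-0.99,"grip":1},{"tx":0,"ty":0,"tz":0,"ax":0,"ay":0,"az":-0.99,"grip":1}]'

```text
time_s: 23.88
ee_pos: [581.4, -98.3, 244.3]
ee_rot: [[-0.21, -0.978, -0.005], [-0.978, 0.21, 0.002], [-0.001, 0.005, -1.0]]
ft_force: [0.3, -1.0, -0.5]
grip_width: 85.2
finger_force: 0.0
```

jog_arm --deltas '[{"tx":0,"ty":0,"tz":0,"ax":0,"ay":0,"az":-0.99,"grip":1},{"tx":-0.11,"ty":0.196,"tz":0,"ax":0,"ay":0,"az":0,"grip":1},{"tx":-0.11,"ty":0.196,"tz":0,"ax":0,"ay":0,"az":0,"grip":1},{"tx":-0.11,"ty":0.196,"tz":0,"ax":0,"ay":0,"az":0,"grip":1},{"tx":0,"ty":0,"tz":0,"ax":0,"ay":0,"az":0,"grip":1}]'

```text
time_s: 24.3
ee_pos: [492.9, -37.1, 244.5]
ee_rot: [[-0.097, -0.995, -0.01], [-0.995, 0.097, 0.004], [-0.003, 0.01, -1.0]]
ft_force: [-0.2, -0.2, -0.4]
grip_width: 85.5
finger_force: 0.0
```

jog_arm --deltas '[{"tx":0,"ty":0,"tz":0,"ax":0,"ay":0,"az":0,"grip":1},{"tx":0,"ty":0,"tz":0,"ax":0,"ay":0,"az":0,"grip":1},{"tx":0,"ty":0,"tz":0,"ax":0,"ay":0,"az":0,"grip":1}]'

```text
time_s: 24.55
ee_pos: [500.1, -41.0, 245.8]
ee_rot: [[-0.099, -0.995, -0.002], [-0.995, 0.099, 0.001], [-0.001, 0.002, -1.0]]
ft_force: [0.8, -0.5, -0.1]
grip_width: 85.2
finger_force: 0.0
```

```bash
python3 - <<'E'
from h import *
to(498.3,-38.3,264.5);tilt();c,im=shot("wrist","w10"); m=(im.max(2)<60).astype(np.uint8)
# stub seen from this pose: dark blob near the projected stub
e=proj(c,[[498.3,-38.3,161],[498.3,-38.3,126],[491,-113.5,127]]); print(e, sensors.get_state()["qpos"])
m[270:]=0; n,l,s,ce=cv2.connectedComponentsWithStats(m)
for i in range(1,n):
    if s[i,4]>150 and np.hypot(*(ce[i]-e[0]))<90: print(s[i],ce[i])
E
```

```text
t 24.55 pos [500.083 -40.984 245.776] ang -95.69823840002317 width 85.18682988753508 ff 0.0 ft [ 0.826 -0.545 -0.112]
 tx,ty mm now [-2.494  2.04 ]  units [-0.017  0.014] after turn units [-0.017  0.014] az units -0.0288326065357496
tilt units ax,ay [0.017 0.008]
[[280.07  218.743]
 [279.484 204.19 ]
 [279.458 104.229]] [-13.89    9.686  -6.094  74.355   0.036 -98.181]
[271 198  17  28 399] [279.421 211.694]
```

jog_arm --deltas '[{"tx":-0.015,"ty":0.013,"tz":0.15,"ax":0,"ay":0,"az":-0.03,"grip":1},{"tx":0,"ty":0,"tz":0.15,"ax":0,"ay":0,"az":0,"grip":1},{"tx":0,"ty":0,"tz":0.15,"ax":0,"ay":0,"az":0,"grip":1},{"tx":0,"ty":0,"tz":0.15,"ax":0,"ay":0,"az":0,"grip":1},{"tx":0,"ty":0,"tz":0.1,"ax":0,"ay":0,"az":0,"grip":1}]'

```text
time_s: 25.02
ee_pos: [497.1, -38.3, 138.6]
ee_rot: [[-0.096, -0.995, -0.004], [-0.995, 0.096, 0.002], [-0.001, 0.005, -1.0]]
ft_force: [0.2, 0.0, 0.4]
grip_width: 85.2
finger_force: 0.0
```

jog_arm --deltas '[{"tx":0,"ty":0,"tz":0.03,"ax":0,"ay":0,"az":0,"grip":1},{"tx":0,"ty":0,"tz":0,"ax":0,"ay":0,"az":0,"grip":1},{"tx":0,"ty":0,"tz":0,"ax":0,"ay":0,"az":0,"grip":1},{"tx":0,"ty":0,"tz":0,"ax":0,"ay":0,"az":0,"grip":1},{"tx":0,"ty":0,"tz":0,"ax":0,"ay":0,"az":0,"grip":1}]'

```text
time_s: 25.43
ee_pos: [498.3, -38.2, 137.8]
ee_rot: [[-0.095, -0.995, 0.0], [-0.995, 0.095, 0.001], [-0.001, 0.0, -1.0]]
ft_force: [0.8, -0.1, -0.1]
grip_width: 85.6
finger_force: 0.0
```

```bash
python3 - <<'E'
from h import *
to(498.3,-38.3,264.5);tilt()
E
```

```text
t 25.4333 pos [498.332 -38.227 137.821] ang -95.47667117367183 width 85.58905672696594 ff 0.0 ft [ 0.839 -0.09  -0.144]
 tx,ty mm now [0.076 0.025]  units [0.001 0.   ] after turn units [0.001 0.   ] az units 0.003393040250437243
tilt units ax,ay [0.    0.006]
```

jog_arm --deltas '[{"tx":0,"ty":0,"tz":0.025,"ax":0,"ay":0,"az":0,"grip":0.7},{"tx":0,"ty":0,"tz":0,"ax":0,"ay":0,"az":0,"grip":0.5},{"tx":0,"ty":0,"tz":0,"ax":0,"ay":0,"az":0,"grip":0.3},{"tx":0,"ty":0,"tz":0,"ax":0,"ay":0,"az":0,"grip":0.1},{"tx":0,"ty":0,"tz":0,"ax":0,"ay":0,"az":0,"grip":0.1}]' --newtons 20

```text
time_s: 25.85
ee_pos: [497.2, -37.8, 133.0]
ee_rot: [[-0.095, -0.995, -0.002], [-0.995, 0.095, 0.001], [-0.001, 0.002, -1.0]]
ft_force: [0.3, 0.0, 0.8]
grip_width: 25.6
finger_force: 0.0
```

jog_arm --deltas '[{"tx":0,"ty":0,"tz":0,"ax":0,"ay":0,"az":0,"grip":0.1},{"tx":0,"ty":0,"tz":0,"ax":0,"ay":0,"az":0,"grip":0.1},{"tx":0,"ty":0,"tz":0,"ax":0,"ay":0,"az":0,"grip":0.1},{"tx":0,"ty":0,"tz":0,"ax":0,"ay":0,"az":0,"grip":0.1},{"tx":0,"ty":0,"tz":0,"ax":0,"ay":0,"az":0,"grip":0.1}]'

```text
time_s: 26.27
ee_pos: [497.3, -37.8, 133.0]
ee_rot: [[-0.095, -0.995, -0.002], [-0.995, 0.095, 0.001], [-0.001, 0.002, -1.0]]
ft_force: [-0.9, -0.0, 1.5]
grip_width: 13.2
finger_force: 21.9
```

jog_arm --deltas '[{"tx":0.0025,"ty":-0.05,"tz":0,"ax":0,"ay":0,"az":0.83,"grip":0.1},{"tx":0.0025,"ty":-0.05,"tz":0,"ax":0,"ay":0,"az":0.83,"grip":0.1},{"tx":0.0025,"ty":-0.05,"tz":0,"ax":0,"ay":0,"az":0.83,"grip":0.1},{"tx":0.0025,"ty":-0.05,"tz":0,"ax":0,"ay":0,"az":0.83,"grip":0.1},{"tx":0,"ty":0,"tz":0,"ax":0,"ay":0,"az":0,"grip":0.1}]'

```text
time_s: 26.68
ee_pos: [526.9, -47.2, 132.9]
ee_rot: [[-0.477, -0.879, -0.001], [-0.879, 0.477, 0.001], [0.0, 0.002, -1.0]]
ft_force: [-0.5, 0.4, 2.7]
grip_width: 12.9
finger_force: 22.2
```

```bash
python3 - <<'E'
from h import *
P=np.array([490.8,-113.3]); s=sensors.get_state(); R=s["ee_rot"]; a=np.degrees(np.arctan2(R[1,0],R[0,0]))+180
d=s["ee_pos"][:2]-P; t=np.degrees(np.arctan2(d[1],d[0])); print(s["ee_pos"],"tool",a,"keeper",t,"r",np.hypot(*d),"left",t-9.4,s["grip_width"],s["finger_force"],s["ft_force"])
E
```

```text
[526.881 -47.185 132.933] tool 61.53396993632613 keeper 61.37712123581522 r 75.3194081013575 left 51.97712123581522 12.94473825135641 22.218158841133118 [-0.546  0.364  2.656]
```

jog_arm --deltas '[{"tx":0.0025,"ty":-0.05,"tz":0,"ax":0,"ay":0,"az":0.83,"grip":0.1},{"tx":0.0025,"ty":-0.05,"tz":0,"ax":0,"ay":0,"az":0.83,"grip":0.1},{"tx":0.0025,"ty":-0.05,"tz":0,"ax":0,"ay":0,"az":0.83,"grip":0.1},{"tx":0.0025,"ty":-0.05,"tz":0,"ax":0,"ay":0,"az":0.83,"grip":0.1},{"tx":0,"ty":0,"tz":0,"ax":0,"ay":0,"az":0,"grip":0.1}]'

```text
time_s: 27.1
ee_pos: [549.2, -66.4, 132.9]
ee_rot: [[-0.779, -0.627, -0.002], [-0.627, 0.779, 0.001], [0.001, 0.002, -1.0]]
ft_force: [-1.7, -0.5, 5.3]
grip_width: 13.5
finger_force: 22.3
```

jog_arm --deltas '[{"tx":0.0025,"ty":-0.05,"tz":0,"ax":0,"ay":0,"az":0.83,"grip":0.1},{"tx":0.0025,"ty":-0.05,"tz":0,"ax":0,"ay":0,"az":0.83,"grip":0.1},{"tx":0.0025,"ty":-0.05,"tz":0,"ax":0,"ay":0,"az":0.83,"grip":0.1},{"tx":0.0025,"ty":-0.05,"tz":0,"ax":0,"ay":0,"az":0.83,"grip":0.1},{"tx":0,"ty":0,"tz":0,"ax":0,"ay":0,"az":0,"grip":0.1}]'

```text
time_s: 27.52
ee_pos: [562.4, -92.7, 132.9]
ee_rot: [[-0.961, -0.277, -0.002], [-0.277, 0.961, 0.001], [0.002, 0.002, -1.0]]
ft_force: [-1.7, -0.8, 4.8]
grip_width: 13.1
finger_force: 22.3
```

```bash
cat > k.py <<'E'
from h import *
P=np.array([490.8,-113.3]); s=sensors.get_state(); R=s["ee_rot"]; a=np.degrees(np.arctan2(R[1,0],R[0,0]))+180
d=s["ee_pos"][:2]-P; t=np.degrees(np.arctan2(d[1],d[0])); print(s["ee_pos"],"tool",a,"keeper",t,"r",np.hypot(*d),"left",t-9.4,s["grip_width"],s["finger_force"],s["ft_force"])
E
python3 k.py
```

```text
[562.356 -92.746 132.865] tool 16.10662711256444 keeper 16.02656701318016 r 74.44994385236625 left 6.626567013180159 13.135337974660223 22.281456291675568 [-1.72  -0.826  4.782]
```

jog_arm --deltas '[{"tx":0,"ty":-0.016,"tz":0,"ax":0,"ay":0,"az":0.26,"grip":0.1},{"tx":0,"ty":-0.016,"tz":0,"ax":0,"ay":0,"az":0.26,"grip":0.1},{"tx":0,"ty":-0.016,"tz":0,"ax":0,"ay":0,"az":0.26,"grip":0.1},{"tx":0,"ty":-0.01,"tz":0,"ax":0,"ay":0,"az":0.16,"grip":0.1},{"tx":0,"ty":0,"tz":0,"ax":0,"ay":0,"az":0,"grip":0.1}]'

```text
time_s: 27.93
ee_pos: [564.0, -100.2, 132.9]
ee_rot: [[-0.985, -0.17, -0.003], [-0.17, 0.985, 0.002], [0.002, 0.002, -1.0]]
ft_force: [-3.1, -0.3, 4.9]
grip_width: 13.0
finger_force: 22.3
```

```bash
python3 k.py
```

```text
[ 564.019 -100.19   132.88 ] tool 9.803331452451772 keeper 10.15128324021045 r 74.3838563893902 left 0.7512832402104497 13.042779450273997 22.343259751796722 [-3.076 -0.274  4.935]
```

Nothing is resisting yet, so I'll creep on until the stop is felt.

jog_arm --deltas '[{"tx":0,"ty":-0.006,"tz":0,"ax":0,"ay":0,"az":0.05,"grip":0.1},{"tx":0,"ty":-0.006,"tz":0,"ax":0,"ay":0,"az":0,"grip":0.1},{"tx":0,"ty":0,"tz":0,"ax":0,"ay":0,"az":0,"grip":0.1}]'

```text
time_s: 28.18
ee_pos: [564.0, -100.3, 132.9]
ee_rot: [[-0.986, -0.166, -0.003], [-0.166, 0.986, 0.005], [0.002, 0.005, -1.0]]
ft_force: [-3.1, 4.6, 6.5]
grip_width: 13.2
finger_force: 22.6
```

jog_arm --deltas '[{"tx":0,"ty":-0.006,"tz":0,"ax":0,"ay":0,"az":0,"grip":0.1},{"tx":0,"ty":-0.006,"tz":0,"ax":0,"ay":0,"az":0,"grip":0.1},{"tx":0,"ty":0,"tz":0,"ax":0,"ay":0,"az":0,"grip":0.1}]'

```text
time_s: 28.43
ee_pos: [564.1, -100.4, 132.8]
ee_rot: [[-0.986, -0.167, -0.003], [-0.167, 0.986, 0.008], [0.002, 0.008, -1.0]]
ft_force: [-3.2, 10.2, 8.8]
grip_width: 12.9
finger_force: 22.9
```

```bash
python3 k.py
```

```text
[ 564.068 -100.447  132.798] tool 9.626670010833237 keeper 9.950167552666436 r 74.3868439105085 left 0.5501675526664354 12.894985626696867 22.89918690919876 [-3.196 10.17   8.797]
```

jog_arm --deltas '[{"tx":0,"ty":0.013,"tz":0,"ax":0,"ay":0,"az":0,"grip":0.1},{"tx":0,"ty":0,"tz":0,"ax":0,"ay":0,"az":0,"grip":0.25},{"tx":0,"ty":0,"tz":0,"ax":0,"ay":0,"az":0,"grip":0.5},{"tx":0,"ty":0,"tz":0,"ax":0,"ay":0,"az":0,"grip":0.6},{"tx":0,"ty":0,"tz":0,"ax":0,"ay":0,"az":0,"grip":0.6}]'

```text
time_s: 28.85
ee_pos: [564.8, -102.2, 132.2]
ee_rot: [[-0.987, -0.162, -0.003], [-0.162, 0.987, 0.001], [0.002, 0.002, -1.0]]
ft_force: [0.3, 0.0, 0.4]
grip_width: 50.8
finger_force: 0.0
```

jog_arm --deltas '[{"tx":0,"ty":0,"tz":-0.05,"ax":0,"ay":0,"az":0,"grip":0.6},{"tx":0,"ty":0,"tz":-0.15,"ax":0,"ay":0,"az":0,"grip":0.6},{"tx":0,"ty":0,"tz":-0.25,"ax":0,"ay":0,"az":0,"grip":0.6},{"tx":0,"ty":0,"tz":-0.25,"ax":0,"ay":0,"az":0,"grip":0.6},{"tx":0,"ty":0,"tz":-0.1,"ax":0,"ay":0,"az":0,"grip":0.6}]'

```text
time_s: 29.27
ee_pos: [566.7, -103.0, 258.3]
ee_rot: [[-0.987, -0.161, 0.004], [-0.161, 0.987, -0.001], [-0.004, -0.002, -1.0]]
ft_force: [0.3, 0.4, 1.1]
grip_width: 51.1
finger_force: 0.0
```

jog_arm --deltas '[{"tx":0,"ty":0,"tz":0,"ax":0,"ay":0,"az":0,"grip":0.6},{"tx":0,"ty":0,"tz":0,"ax":0,"ay":0,"az":0,"grip":0.6},{"tx":0,"ty":0,"tz":0,"ax":0,"ay":0,"az":0,"grip":0.6},{"tx":0,"ty":0,"tz":0,"ax":0,"ay":0,"az":0,"grip":0.6}]'

```text
time_s: 29.6
ee_pos: [564.3, -102.1, 251.0]
ee_rot: [[-0.987, -0.161, -0.005], [-0.161, 0.987, 0.002], [0.005, 0.003, -1.0]]
ft_force: [-0.4, 0.1, -0.4]
grip_width: 51.0
finger_force: 0.0
```

```bash
python3 - <<'E'
from h import *
to(564,-100.5,189.4); c,im=shot("wrist","w11"); u=np.array([.9866,.1632]); P=np.array([490.8,-113.3])
e=proj(c,[np.r_[P+75*u,161],np.r_[P+75*u,126],np.r_[P,127]]); print(e)
m=(im.max(2)<65).astype(np.uint8); m[270:]=0; n,l,s,ce=cv2.connectedComponentsWithStats(m)
for i in range(1,n):
    if s[i,4]>120 and np.hypot(*(ce[i]-e[:2].mean(0)))<90: print(s[i],ce[i])
hsv=cv2.cvtColor(im,cv2.COLOR_BGR2HSV); g=im.mean(2)
for y in (120,170,200,220): print(y,g[y,220:340:4].astype(int).tolist())
E
```

```text
t 29.6 pos [ 564.288 -102.15   251.023] ang -170.75635622930645 width 51.00158966152516 ff 0.0 ft [-0.371  0.068 -0.355]
 tx,ty mm now [0.019 1.675]  units [0.    0.011] after turn units [0.    0.011] az units -0.0227410917283364
[[278.156 212.564]
 [277.759 199.174]
 [277.583 101.209]]
[271 193  16  27 296] [278.959 204.814]
120 [140, 143, 144, 187, 213, 212, 200, 163, 166, 127, 112, 107, 108, 120, 123, 125, 118, 110, 113, 113, 128, 127, 120, 118, 118, 171, 142, 133, 135, 138]
170 [156, 150, 146, 156, 223, 219, 233, 139, 232, 243, 243, 243, 216, 226, 229, 221, 217, 153, 147, 207, 239, 221, 234, 149, 120, 167, 134, 142, 140, 140]
200 [142, 147, 149, 150, 217, 222, 231, 157, 208, 244, 244, 244, 223, 23, 30, 31, 31, 231, 242, 241, 240, 194, 235, 127, 119, 155, 137, 128, 131, 138]
220 [125, 134, 139, 140, 201, 222, 230, 171, 171, 244, 243, 243, 243, 230, 109, 99, 221, 241, 241, 240, 240, 192, 234, 117, 141, 142, 145, 144, 136, 136]
```

The stub is at its closed position, within about 1 px of the prediction, and the gripper is clear of everything. I'm handing the job in.

```bash
python3 -c "
from plant import env
print(env.job_done())"
```

```text
the job is handed in; nothing more can be done
None
```

I handed the job in at about 30 s: the deep dish is on the platform, the shallow dish is squarely on top of it, and the keeper arm is closed to its stop and released. I steered clear of the other things on the worktop but took no separate check of them at the end, and the hand-in returned no verdict.

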